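Restock the emergency case: press the trauma shears into their foam pocket

TASK

Put the trauma shears back into the orange emergency case: set them down gently, the right way round, in the mouth of the foam pocket cut to their outline (do not drop them in), then press them down until handles and blades are fully home, level and all but flush with the foam. Let go of them, and do not disturb the penlight in its slot or the other things on the table.

Things in the scene. Friction and masses are not known exactly. Their poses are not given: they have to be found in the camera images.
- shears: Loose closed trauma shears lying flat, 80 to 150 g: light grey plastic handles of 12 mm round bar (z 0 to 12 mm), steel blades. Origin: underside, below the pivot. Own x runs to the blade tip (x = +85 mm); handles end at x = -90 mm. Own y points to the larger finger loop (to y = +42 mm); the smaller thumb loop reaches y = -38 mm, x = -72 mm. z up.
- shears_neck (a point): Best place to grip the shears, 6 mm over their underside at the pivot (shears' x = 0, y = 0): two straight parallel bars side by side, together 24 mm wide across y, running from x = -22 to +38 mm. Axes as the shears.
- insert_shears: Fixed black foam block, 200 x 104 x 40 mm, in the case, with the empty shears-shaped pocket: 11 mm deep, grey floor, 1.3 mm clearance round the handles. Origin: underside, below where the shears' origin belongs; axes those of seated shears (blades +x, finger loop +y). Top 44 mm over the table. A finger notch, as deep as the pocket, crosses the neck: x -18 to 18, y -45 to 45 mm.
- pocket (a point): Point on the pocket's floor (33 mm over the table, 11 mm below the foam's top) where the origin of fully seated shears lies; axes of insert_shears. Seated shears stand 1 mm proud of the foam.
- press_rear (a point): Where to press the handles home: on top of the seated shears between the two loops (insert_shears x = -54, y = 0, 45 mm over the table). Sprung foam lips jut into the pocket's mouth at the loops' outer sides; shears laid in the mouth rest on the lips about 7 mm proud and go past them with a press of about 4 to 10 N.
- press_front (a point): Where to press the neck home: on top of the seated shears' neck behind the blades (insert_shears x = +28, y = 0, 45 mm over the table). Sprung foam lips jut in on both sides of the neck here, as at the loops.
- insert_other: Fixed foam block of the same size beside the first in the case (left or right of it, varies), with a straight slot holding the penlight and an empty rectangular pocket, 70 x 34 mm: not for the shears. Origin and axes as for insert_shears.
- case: Fixed orange hard case, open, 220 x 228 mm, rim 56 mm over the table, holding the two foam blocks; its lid (36 mm high, 220 x 228 mm) lies folded out flat on its +y side. Origin: centre of the underside of the lower half; x along the foam blocks' length.
- penlight: Bystander: loose metal penlight, 132 mm long, 14 mm thick, lying in its slot in insert_other. Origin near its middle, underside.
- tape_roll: Bystander: loose white tape roll, 64 mm wide, 25 mm high, on the table. Origin: centre of the underside.
- spray: Bystander: loose white bottle, 44 mm wide, 110 mm high. Origin: centre of the underside.
- regulator: Bystander: loose metal oxygen regulator with a round gauge, about 70 mm high, 0.45 kg. Origin: centre of its body's underside.
Things that resemble listed ones, but are neither listed nor needed, are in the scene too. Several things have the shape of the shears; the one meant has the colours described above.

How it is judged (in metres and radians):
On the way:
1. the shears are set down gently in the mouth of their pocket, over its outline and not yet home (slower than 8 cm/s) (horizontal distance between shears and pocket below 0.008 m and z of shears in the frame of pocket between 0.003 and 0.014 m and angle between the x axis of shears and the x axis of pocket, either way round below 0.1 rad and linear speed of shears below 0.08 m/s), for 0.1 s.
At the end, for the whole second after the job is handed in: The shears lie at rest in their own pocket, origin within 4 mm of the pocket point sideways and less than 2.5 mm above it, in line with the pocket within 0.05 rad and level within 0.025 rad (horizontal distance between shears and pocket below 0.004 m and z of shears in the frame of pocket between -0.003 and 0.0025 m and angle between the x axis of shears and the x axis of pocket, either way round below 0.05 rad and angle between shears's own z axis and vertical below 0.025 rad and linear speed of shears below 0.01 m/s); the robot touches nothing.
It fails at once if the penlight is knocked about or taken out of its slot (distance of penlight from where it was at the start of the episode above 0.02 m).
It fails at once if the tape roll is moved more than 3 cm (distance of tape_roll from where it was at the start of the episode above 0.03 m).
It fails at once if the bottle is moved more than 3 cm or tipped (distance of spray from where it was at the start of the episode above 0.03 m or angle between spray's own z axis and vertical above 0.5 rad).
It fails at once if the regulator is moved more than 3 cm or tipped (distance of regulator from where it was at the start of the episode above 0.03 m or angle between regulator's own z axis and vertical above 0.5 rad).
It also fails if it takes over 51 s, if anything falls off the work surface, if the arm or the gripper's body presses on something with over 40 N, if the wrist force passes 120 N, or if a joint passes its speed limit or range.

ROBOT

A 7-joint arm with a two-finger parallel gripper is mounted at the origin on the work surface. World frame = base frame: x ahead of the robot, y to its left, z up, the work surface at z = 0. Lengths are in m, angles in degrees, forces in N, time in s.
With the tool pointing down it reaches from about 0.425 to 1.025 m from the base axis. Payload 9.4 kg.
Tool frame: the origin (TCP) lies on the centre line of the jaws, within the pads' length; the fingertips stand 25 mm ahead of it and the grasp point (between the pads) lies 6 mm ahead of it; z points along the fingers, y is the direction in which the jaws open and shut (so a half turn about z gives the same grasp; the last joint's range is limited). The gripper opens to 85 mm and grips with 20 to 120 N. Pads are 22 mm wide; open, the fingers measure 114 mm over their backs; the gripper's body (76 mm by 85 mm) begins 54 mm behind the grasp point. The pads swing forward as they close: fully open they stand 13 mm farther back than shut.
Start: joints at [71.35, 34.337, -0.143, 91.639, 0.103, 54.024, -4.572], TCP at [0.179, -0.703, 0.219] pointing down, gripper open.
Joint ranges: [-147.43, 147.43], [-19.82, 112.94], [-74.19, 73.91], [6.32, 146.72], [-59.91, 239.91], [6.04, 106.73], [-150.56, 150.56]. Speed limits (degrees/s): [127.2, 127.2, 172.46, 172.46, 180, 180, 180].

INTERFACE

Orientations are given as a 3x3 rotation matrix whose columns are the frame's x, y, z axes.
In Python, from plant import manip, viewer, job gives the robot as it stands.
- The arm moves only by the tool jog_arm, never from a script. Its arguments are lists of equal length, an entry for each row: "grip": the opening, from -1 (shut) to 1 (fully open); "translation": the shift along the world's x, y, z normalised to -1 to 1, where 1 is 0.075 m, a list of three; "yaw": the turn about the world's z normalised to -1 to 1, where 1 is 45 degrees. In form: {"grip": [grip, ...], "translation": [[tx, ty, tz], ...], "yaw": [yaw, ...]}. A call has 1 to 8 rows; each row shifts and turns the commanded pose from where the row before left it; what a row does not reach is not made up. A row lasts 1/10 s, in which the tool goes at most 50 mm and 8.59 degrees, less where a joint would pass 70% of its speed; a pose out of reach is approached as far as the arm can. A call with a number of a shift or a turn outside -1 to 1 is refused whole. A call with a gripper value outside its range is refused whole. The fingers move at their own pace and stop on an object; "newtons" is the grip in N (left out, the last holds). Time passes only in rows, so rows that do not move let the fingers close. It gives the time, the measured TCP pose, the force and the opening at its end, in the units of the state.
- manip.read_state(): the state, without advancing time (a new reading comes with each control period).
- viewer.get_image(name): name is "side" or "top" or "wrist"; returns a dict with "pixels" (400x640x3 uint8, blue, green, red), "fx", "fy", "cx", "cy" (pixels), "T" (4x4, takes a point from camera to world coordinates). Camera axes: x right, y up, looking along -z (the intrinsics and any distortion apply to the point x, -y, -z); pixel columns grow to the right and rows downward; lengths in m; the calibration is good to about 2 mm. A picture is of the moment at which its call begins. There is no depth.
- job.hand_in(): hands the job in, once; it reports no verdict.
The state is a dict: "clock": time; "qpos": joint angles; "qvel": joint speeds; "joint_efforts": joint torques, N m; "ee_pos": TCP position; "eef_rot": TCP orientation; "force": force on the tool from outside, world axes, zero at the start; "wrist_torque": the same for the moment, N m; "width": finger opening in m.
Only numpy, scipy, OpenCV 4.12 (cv2) and the standard library are available. Lean on these libraries where they do the work, as an engineer would, in place of code of your own. Each camera call takes 0.05 s, during which the arm holds its last target.

## Working session

There is one attempt and no reset: what is moved stays moved. The work goes in short steps, Python scripts to look and compute and a tool call to move; the robot and the scene stay as the last step left them, time stands still between calls to the robot, and variables do not carry over. Pictures are saved under pics/ and viewed, and the job is handed in when it is done.

Besides the shell and the picture viewer there is one more tool, called after "Request:" as name(argument=value, ...) on one line, values as JSON. jog_arm: Moves the arm, as the interface text tells. Its arguments: {"type":"object","properties":{"grip":{"type":"array","items":{"type":"number"}},"translation":{"type":"array","items":{"type":"array","items":{"type":"number","minimum":-1,"maximum":1}}},"yaw":{"type":"array","items":{"type":"number","minimum":-1,"maximum":1}},"newtons":{"type":"number"}},"required":["grip","translation","yaw"]}

```bash
ls; mkdir -p pics; python3 - <<'E'
from plant import manip, viewer, job
import cv2,pickle
s=manip.read_state();print(s)
d={}
for n in("side","top","wrist"):
    i=viewer.get_image(n);d[n]=i;cv2.imwrite(f"pics/{n}0.png",i["pixels"]);print(n,i["fx"],i["fy"],i["cx"],i["cy"],i["T"],[k for k in i])
pickle.dump(d,open("i0.pkl","wb"))
E
```

```text
pics
{'clock': 0.0, 'qpos': array([71.35201449, 34.3849191 , -0.14553639, 91.68131812,  0.10323784,
       54.02375987, -4.57126147]), 'qvel': array([-0.04852257,  0.01988521,  0.00895343,  0.01677461,  0.04190204,
        0.06528422, -0.02612204]), 'joint_efforts': array([-6.09495669e-05, -7.76464677e+01,  1.56462573e+00, -2.58011341e+01,
        1.21294014e-02,  8.89155694e-03, -2.30850986e-05]), 'ee_pos': array([ 0.17836035, -0.70220731,  0.21840953]), 'eef_rot': array([[ 9.69198182e-01,  2.46281559e-01, -5.27025260e-04],
       [ 2.46282079e-01, -9.69197067e-01,  1.47746236e-03],
       [-1.46919603e-04, -1.56175071e-03, -9.99998770e-01]]), 'force': array([-0.8641673 ,  0.21973873,  0.00640748]), 'wrist_torque': array([ 0.03650019,  0.0051853 , -0.06055088]), 'width': 0.08535601479603312}
side 474.81349750643454 474.81349750643454 324.4733330713182 203.07207232868438 [[ 0.7380199   0.49098436 -0.46288333  0.19359356]
 [-0.67473151  0.54509598 -0.49760202 -0.53825863]
 [ 0.00800103  0.67956216  0.7335743   0.76173977]
 [ 0.          0.          0.          1.        ]] ['pixels', 'fx', 'fy', 'cx', 'cy', 'T']
top 410.3146510489757 410.3146510489757 322.6757998558141 197.3606825964713 [[-0.00332752  0.99128651 -0.13168137  0.47335465]
 [-0.99997865 -0.00403899 -0.00513624 -0.07705541]
 [-0.00562335  0.13166147  0.99127879  1.11522453]
 [ 0.          0.          0.          1.        ]] ['pixels', 'fx', 'fy', 'cx', 'cy', 'T']
wrist 335.58650696227306 335.58650696227306 320.18662467080867 202.7180012412203 [[ 0.24585442  0.92894081  0.27681145  0.24914841]
 [-0.96930506  0.23615076  0.06841426 -0.68383808]
 [-0.00181644 -0.28513469  0.95848574  0.37353715]
 [ 0.          0.          0.          1.        ]] ['pixels', 'fx', 'fy', 'cx', 'cy', 'T']
```

View pics/top0.png

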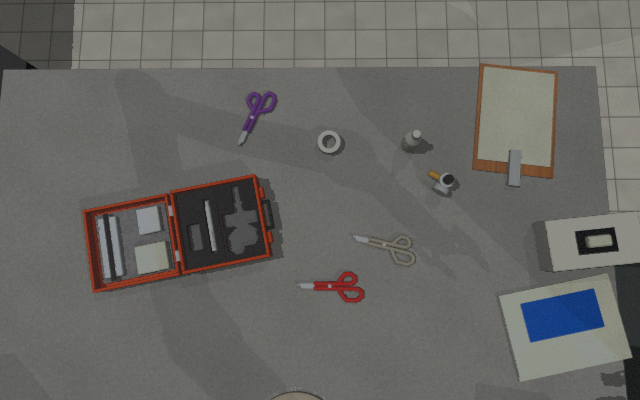

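View pics/side0.png

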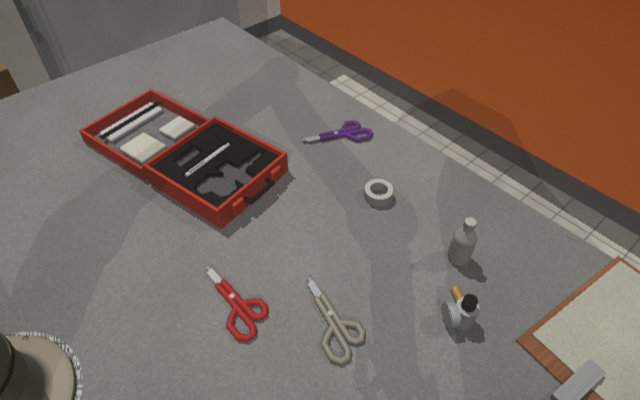

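View pics/wrist0.png

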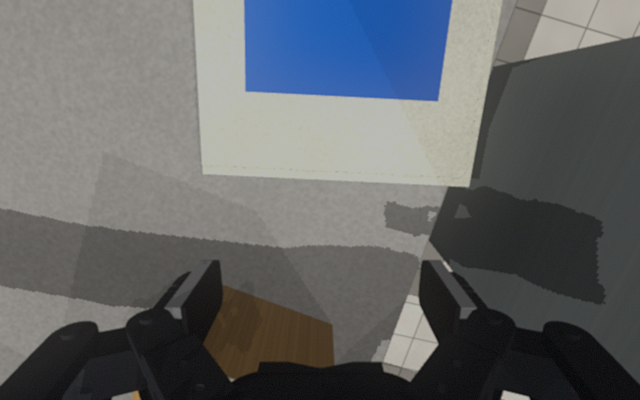

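```bash
cat > h.py <<'E'
import numpy as np,pickle
def proj(i,p):
    T=i["T"];c=(np.asarray(p)-T[:3,3])@T[:3,:3]
    return np.array([i["cx"]+i["fx"]*c[...,0]/-c[...,2], i["cy"]-i["fy"]*c[...,1]/-c[...,2]]).T
def unproj(i,uv,z):
    T=i["T"];uv=np.atleast_2d(uv).astype(float)
    d=np.c_[(uv[:,0]-i["cx"])/i["fx"],-(uv[:,1]-i["cy"])/i["fy"],-np.ones(len(uv))]@T[:3,:3].T
    return T[:3,3]+d*((z-T[2,3])/d[:,2])[:,None]
E
python3 - <<'E'
import pickle,cv2,numpy as np
d=pickle.load(open("i0.pkl","rb"))
p=d["top"]["pixels"]
a=cv2.resize(p[215:285,340:430],None,fx=6,fy=6,interpolation=cv2.INTER_CUBIC)
b=cv2.resize(p[170:285,165:280],None,fx=5,fy=5,interpolation=cv2.INTER_CUBIC)
cv2.imwrite("pics/ca.png",a);cv2.imwrite("pics/cb.png",cv2.convertScaleAbs(b,alpha=1.8))
p=d["side"]["pixels"]
cv2.imwrite("pics/cs.png",cv2.resize(p[265:375,290:380],None,fx=5,fy=5,interpolation=cv2.INTER_CUBIC))
E
```

```text
(no output)
```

View pics/ca.png

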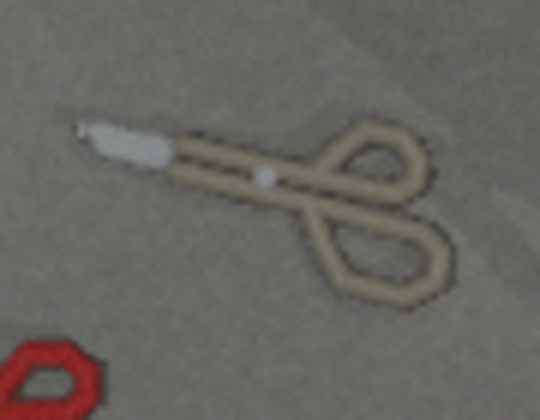

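View pics/cb.png

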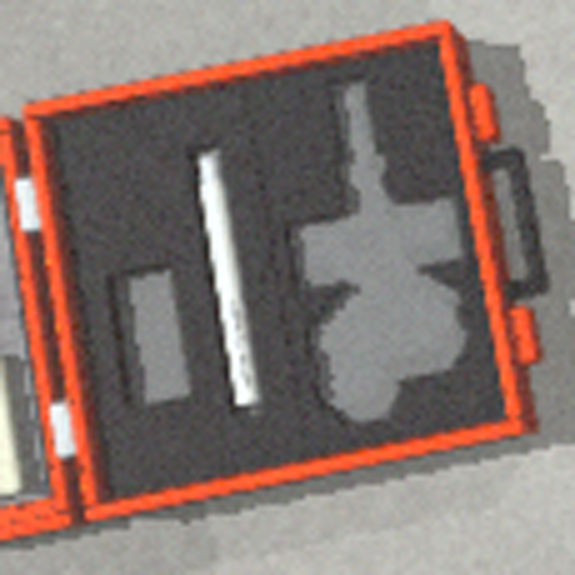

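View pics/cs.png

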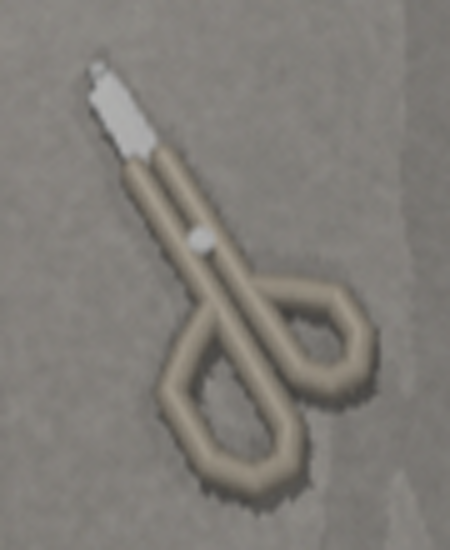

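```bash
python3 - <<'E'
import pickle
from h import *
d=pickle.load(open("i0.pkl","rb"));t=d["top"];s=d["side"]
a=lambda x,y:(340+x/6-.4,215+y/6-.4)
b=lambda x,y:(165+x/5-.4,170+y/5-.4)
c=lambda x,y:(290+x/5-.4,265+y/5-.4)
print("rivet",unproj(t,a(264,177),.013),unproj(s,c(202,239),.013))
print("tip",unproj(t,a(80,130),.008),unproj(s,c(98,67),.008))
print("pocket tip",unproj(t,b(357,85),.033), "notch", unproj(t,b(382,240),.033))
print("spray",unproj(t,(413,150),0),unproj(s,(460,262),0))
print("reg",unproj(t,(440,190),0))
E
```

```text
rivet [[ 0.49334894 -0.23343158  0.013     ]] [[ 0.49514309 -0.23181655  0.013     ]]
tip [[ 0.51463925 -0.15227766  0.008     ]] [[ 0.51770488 -0.14996055  0.008     ]]
pocket tip [[0.64708    0.16016495 0.033     ]] notch [[0.56396647 0.14488064 0.033     ]]
spray [[ 0.75334581 -0.32291709  0.        ]] [[ 0.76572073 -0.31657944  0.        ]]
reg [[ 0.64056401 -0.39328177  0.        ]]
```

Request:
jog_arm(grip=[1,1,1,1,1,1,1,1], translation=[[0.32,0.48,0],[0.32,0.48,0],[0.32,0.48,0],[0.32,0.48,0],[0.32,0.48,0],[0.32,0.48,0],[0.32,0.48,0],[0.32,0.48,0]], yaw=[0.105,0.105,0.105,0.105,0.105,0.105,0.105,0.105], newtons=40)

```text
clock: 0.95
ee_pos: [0.3711, -0.4132, 0.2193]
eef_rot: [[0.612, 0.791, -0.0], [0.791, -0.612, -0.0], [-0.0, 0.0, -1.0]]
force: [0.8, -1.0, -0.1]
width: 0.0856
```

Request:
jog_arm(grip=[1,1,1,1,1,1,1], translation=[[0.32,0.48,0],[0.32,0.48,0],[0.32,0.48,0],[0.32,0.48,0],[0.32,0.48,0],[0,0,0],[0,0,0]], yaw=[0.105,0.105,0.105,0.105,0.105,0,0])

```text
clock: 1.65
ee_pos: [0.4909, -0.2337, 0.2191]
eef_rot: [[0.245, 0.969, -0.0], [0.969, -0.245, 0.0], [0.0, -0.0, -1.0]]
force: [0.3, -0.7, -0.1]
width: 0.0856
```

```bash
python3 - <<'E'
from plant import manip, viewer, job
import cv2,pickle
s=manip.read_state();print(s["clock"],s["ee_pos"],s["eef_rot"],s["qpos"])
i=viewer.get_image("wrist");cv2.imwrite("pics/w1.png",i["pixels"]);pickle.dump((i,s),open("w1.pkl","wb"))
E
```

```text
1.65 [ 0.4908646  -0.2337469   0.21912658] [[ 2.45454066e-01  9.69408177e-01 -2.97435618e-04]
 [ 9.69408216e-01 -2.45454017e-01  1.90419040e-04]
 [ 1.11587007e-04 -3.35075660e-04 -9.99999938e-01]] [ 34.33240509  23.09313761 -20.1929607  114.58853012  11.19550647
  44.17037874  -6.65048215]
```

View pics/w1.png

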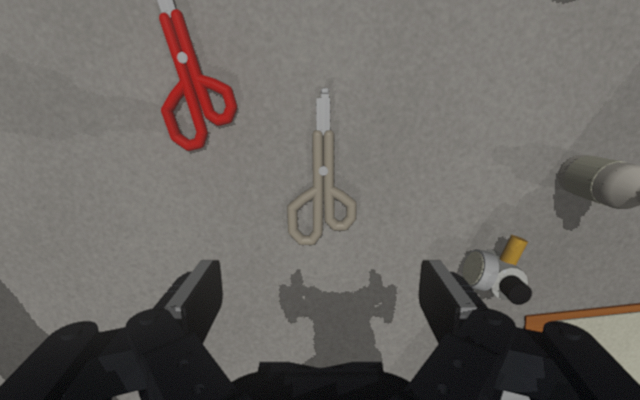

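```bash
python3 - <<'E'
import pickle,cv2
from h import *
i,s=pickle.load(open("w1.pkl","rb"))
r=unproj(i,(322.8,171.3),.013)[0];t=unproj(i,(324.5,89.5),.008)[0];n=unproj(i,(322.3,133),.012)[0]
print(r,t,n,np.degrees(np.arctan2(*(t-r)[[1,0]])))
cv2.imwrite("pics/w1c.png",cv2.resize(i["pixels"][80:250,270:380],None,fx=4,fy=3.4,interpolation=cv2.INTER_CUBIC)[:600])
for yaw in (74,75,76):
  y=np.radians(yaw);R=np.array([[np.cos(y),-np.sin(y)],[np.sin(y),np.cos(y)]])
  P=np.array([[85,0],[-90,30],[-60,42],[-72,0],[-60,-38],[38,12],[38,-12]])/1000.
  print(yaw,proj(i,np.c_[P@R.T+r[:2],np.full(len(P),.006)]).round(1).tolist())
E
```

```text
[ 0.49417298 -0.23269877  0.013     ] [ 0.51660969 -0.15079273  0.008     ] [ 0.5036656  -0.19278014  0.012     ] 74.6806399319806
74 [[325.4, 89.5], [295.0, 244.0], [284.9, 219.9], [320.7, 230.5], [353.7, 221.9], [312.8, 135.0], [335.0, 135.7]]
75 [[324.0, 89.5], [296.3, 244.4], [285.8, 220.5], [321.8, 230.6], [354.6, 221.3], [312.2, 135.2], [334.4, 135.5]]
76 [[322.6, 89.5], [297.7, 244.8], [286.7, 221.1], [322.9, 230.6], [355.5, 220.8], [311.6, 135.4], [333.8, 135.3]]
```

View pics/w1c.png

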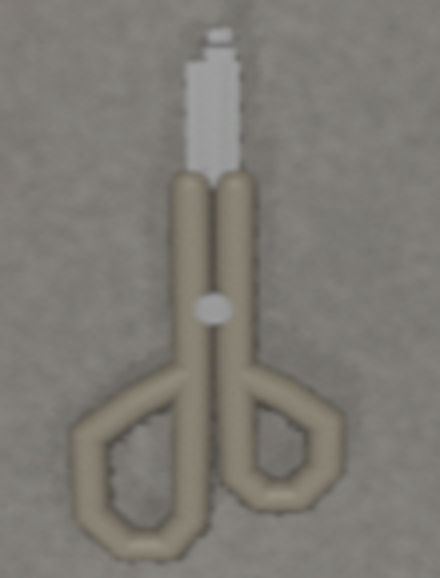

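```bash
python3 - <<'E'
import pickle,cv2
from h import *
i,s=pickle.load(open("w1.pkl","rb"))
p=i["pixels"].astype(int)
for v in (138,145,152,158,185):
    print(v,[tuple(x) for x in p[v,308:340]][::1] if v==145 else '')
m=(p[...,2]-p[...,0]>12)
pts=[]
for v in range(136,182,2):
    u=np.where(m[v,300:350])[0]+300
    if len(u): pts.append((u.min()/2+u.max()/2,v)); print(v,u.min(),u.max())
pts=np.array(pts);pts=pts[:12]
P=unproj(i,pts,.007)
d=cv2.fitLine(P[:,:2].astype(np.float32),cv2.DIST_L2,0,1e-4,1e-4).ravel();print(d,np.degrees(np.arctan2(d[1],d[0])))
M=m.copy();M[:,:270]=0;M[:,380:]=0;M[:100]=0;M[260:]=0
v,u=np.where(M);print(u.min(),u.max(),v.min(),v.max())
E
```

```text
138 
145 [(np.int64(110), np.int64(116), np.int64(117)), (np.int64(114), np.int64(119), np.int64(120)), (np.int64(117), np.int64(120), np.int64(123)), (np.int64(109), np.int64(114), np.int64(117)), (np.int64(94), np.int64(101), np.int64(104)), (np.int64(94), np.int64(104), np.int64(110)), (np.int64(106), np.int64(118), np.int64(124)), (np.int64(111), np.int64(124), np.int64(131)), (np.int64(115), np.int64(128), np.int64(136)), (np.int64(118), np.int64(131), np.int64(138)), (np.int64(118), np.int64(131), np.int64(138)), (np.int64(113), np.int64(127), np.int64(134)), (np.int64(107), np.int64(119), np.int64(125)), (np.int64(95), np.int64(107), np.int64(112)), (np.int64(78), np.int64(87), np.int64(92)), (np.int64(73), np.int64(82), np.int64(86)), (np.int64(91), np.int64(102), np.int64(108)), (np.int64(105), np.int64(117), np.int64(123)), (np.int64(111), np.int64(123), np.int64(130)), (np.int64(114), np.int64(129), np.int64(134)), (np.int64(119), np.int64(132), np.int64(138)), (np.int64(118), np.int64(131), np.int64(137)), (np.int64(114), np.int64(127), np.int64(135)), (np.int64(107), np.int64(119), np.int64(126)), (np.int64(98), np.int64(109), np.int64(116)), (np.int64(88), np.int64(97), np.int64(101)), (np.int64(95), np.int64(101), np.int64(102)), (np.int64(106), np.int64(111), np.int64(113)), (np.int64(109), np.int64(114), np.int64(116)), (np.int64(111), np.int64(116), np.int64(118)), (np.int64(114), np.int64(119), np.int64(121)), (np.int64(119), np.int64(122), np.int64(125))]
152 
158 
185 
136 313 333
138 313 333
140 313 333
142 313 332
144 313 333
146 313 332
148 313 333
150 313 332
152 313 333
154 313 333
156 313 333
158 313 333
160 313 333
162 313 333
164 313 333
166 313 333
168 313 333
170 313 332
172 313 333
174 313 333
176 313 333
178 313 333
180 313 332
[ 0.24093176  0.9705421   0.50053704 -0.20790556] 76.05846
287 356 130 244
```

Request:
jog_arm(grip=[1,1,1,1,1,1], translation=[[0.044,0.013,-0.5],[0,0,-0.5],[0,0,-0.5],[0,0,-0.5],[0,0,-0.1],[0,0,0]], yaw=[0,0,0,0,0,0])

```text
clock: 2.3
ee_pos: [0.4927, -0.2344, 0.061]
eef_rot: [[0.249, 0.969, -0.003], [0.969, -0.249, 0.0], [-0.0, -0.003, -1.0]]
force: [-0.0, -0.0, 0.5]
width: 0.0851
```

```bash
python3 - <<'E'
from plant import manip, viewer, job
import cv2,pickle
s=manip.read_state();print(s["clock"],s["ee_pos"],s["eef_rot"],s["qpos"])
i=viewer.get_image("wrist");cv2.imwrite("pics/w2.png",i["pixels"]);pickle.dump((i,s),open("w2.pkl","wb"))
E
```

```text
2.3 [ 0.4926583  -0.23442335  0.06100876] [[ 2.48855752e-01  9.68536462e-01 -2.81724427e-03]
 [ 9.68540506e-01 -2.48855646e-01  3.93768920e-04]
 [-3.19707586e-04 -2.82660685e-03 -9.99995954e-01]] [ 28.78624487  36.08982017 -13.51339236 121.61938972  19.48377407
  24.46407948 -14.4867673 ]
```

View pics/w2.png

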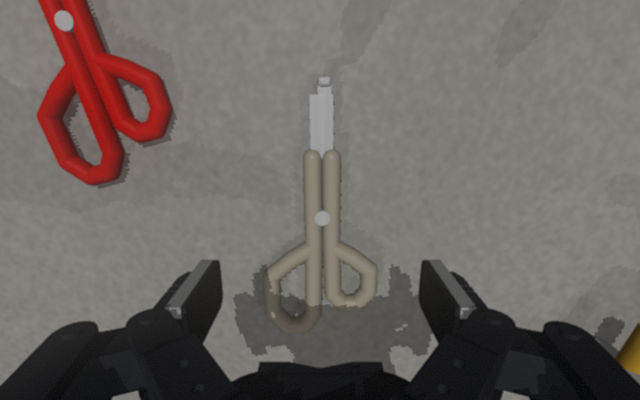

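```bash
python3 - <<'E'
import pickle
from h import *
i,s=pickle.load(open("w2.pkl","rb"))
r=unproj(i,[(322,218),(322,156)],.013);print(r);d=r[1]-r[0];print(np.degrees(np.arctan2(d[1],d[0])))
print(r[0][:2]-s["ee_pos"][:2])
E
```

```text
[[ 0.49440616 -0.23191515  0.013     ]
 [ 0.504258   -0.19339923  0.013     ]]
75.65216731052247
[0.00174786 0.0025082 ]
```

Request:
jog_arm(grip=[1,1,0,-0.2,-0.2], translation=[[0.023,0.03,-0.2],[0,0,-0.147],[0,0,0],[0,0,0],[0,0,0]], yaw=[0,0,0,0,0])

```text
clock: 2.85
ee_pos: [0.4958, -0.2318, 0.0366]
eef_rot: [[0.248, 0.969, 0.001], [0.969, -0.248, -0.001], [-0.0, 0.001, -1.0]]
force: [-0.0, 0.6, 0.9]
width: 0.0441
```

```bash
python3 - <<'E'
from plant import manip, viewer, job
import cv2,pickle
i=viewer.get_image("wrist");cv2.imwrite("pics/w3.png",i["pixels"])
E
```

```text
(no output)
```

View pics/w3.png

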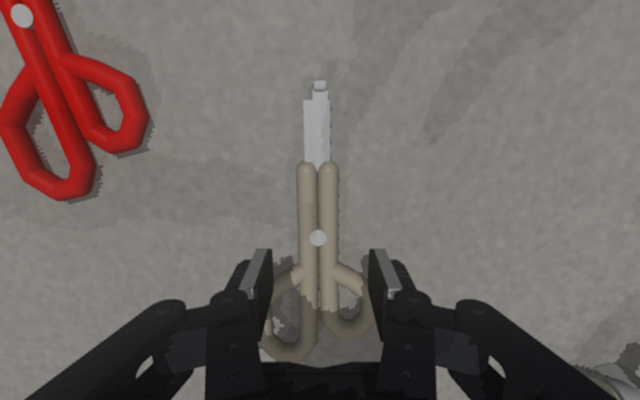

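Request:
jog_arm(grip=[-0.3,-0.35,-0.38,-0.38], translation=[[0,0,-0.05],[0,0,-0.035],[0,0,0],[0,0,0]], yaw=[0,0,0,0])

```text
clock: 3.3
ee_pos: [0.4954, -0.2314, 0.0292]
eef_rot: [[0.247, 0.969, -0.0], [0.969, -0.247, 0.0], [-0.0, -0.0, -1.0]]
force: [-0.3, 0.2, 1.0]
width: 0.0266
```

```bash
python3 - <<'E'
from plant import manip, viewer, job
import cv2,pickle
s=manip.read_state();print(s["clock"],s["ee_pos"],s["force"],s["width"])
i=viewer.get_image("wrist");cv2.imwrite("pics/w4.png",i["pixels"][100:])
i=viewer.get_image("side");cv2.imwrite("pics/s4.png",cv2.resize(i["pixels"][220:380,240:440],None,fx=3.5,fy=3.5,interpolation=cv2.INTER_CUBIC))
E
```

```text
3.3 [ 0.49544577 -0.23138273  0.02920998] [-0.27895899  0.16390692  0.98201615] 0.02657768509580789
```

View pics/s4.png

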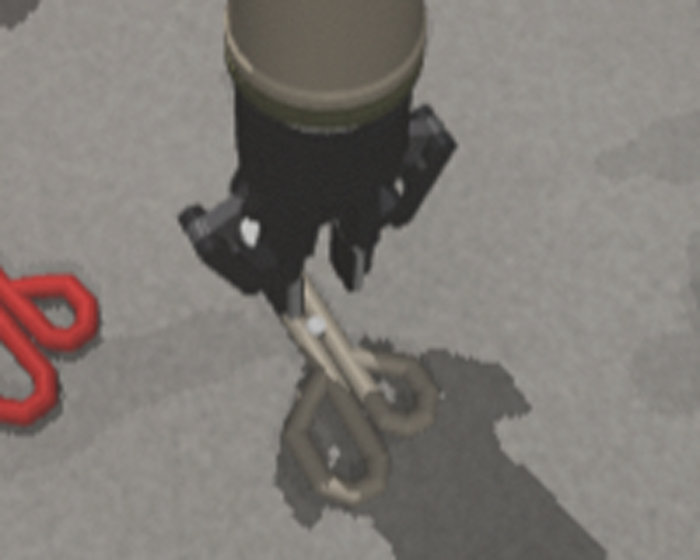

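View pics/w4.png

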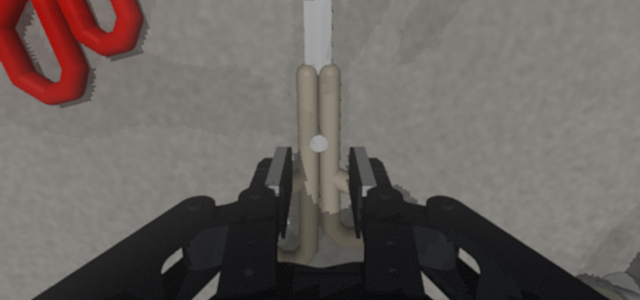

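```bash
python3 - <<'E'
from plant import manip, viewer, job
from h import *
i=viewer.get_image("wrist");s=manip.read_state()
R=s["eef_rot"];p=s["ee_pos"]
for q in [(0,0,.016),(.011,.014,.025),(.011,-.014,.025),(-.011,.014,.025),(.011,.014,.006),(.011,.014,-.013)]: print(q,proj(i,(p+R@np.array(q))[None])[0])
print(unproj(i,(319,243),.013),p)
print(unproj(i,[(279,250),(355,250)],.006),unproj(i,[(279,250),(355,250)],.02))
E
```

```text
(0, 0, 0.016) [320.20220745 242.06992004]
(0.011, 0.014, 0.025) [344.85567543 217.80767936]
(0.011, -0.014, 0.025) [295.49974674 217.84347603]
(-0.011, 0.014, 0.025) [344.08587388 253.30602968]
(0.011, 0.014, 0.006) [347.49683934 229.96862548]
(0.011, 0.014, -0.013) [350.76275569 245.00617488]
[[ 0.49473665 -0.23194358  0.013     ]] [ 0.49555726 -0.23141747  0.02936483]
[[ 0.47044497 -0.23338002  0.006     ]
 [ 0.51306562 -0.24429366  0.006     ]] [[ 0.47383395 -0.22763169  0.02      ]
 [ 0.51310965 -0.2376888   0.02      ]]
```

```bash
python3 - <<'E'
from plant import manip, viewer, job
from h import *
import cv2
i=viewer.get_image("side");s=manip.read_state();w=viewer.get_image("wrist")
R=s["eef_rot"];p=s["ee_pos"]
a=i["pixels"].copy()
a=cv2.resize(a[260:340,280:380],None,fx=7,fy=7,interpolation=cv2.INTER_CUBIC)
b=cv2.resize(w["pixels"][210:340,240:400],None,fx=4.5,fy=4.5,interpolation=cv2.INTER_CUBIC)
b=cv2.convertScaleAbs(b,alpha=1.5);a=cv2.convertScaleAbs(a,alpha=1.5)
for z,c in ((.025,(0,0,255)),(.01,(0,255,0)),(-.01,(255,255,0))):
  for y in (.0133,-.0133):
    q=[p+R@np.array((x,y,z)) for x in (.011,-.011)]
    for im,cam,o,f in((a,i,(280,260),7),(b,w,(240,210),4.5)):
      e=[tuple(((proj(cam,k[None])[0]-o+.5)*f).astype(int).tolist()) for k in q]
      cv2.line(im,e[0],e[1],c,1); cv2.circle(im,e[0],3,c,-1)
cv2.imwrite("pics/a5.png",a);cv2.imwrite("pics/b5.png",b)
E
```

```text
(no output)
```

View pics/a5.png

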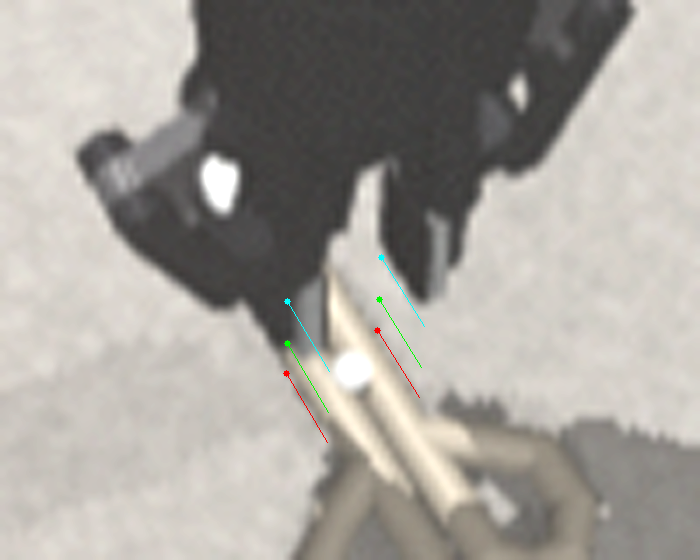

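View pics/b5.png

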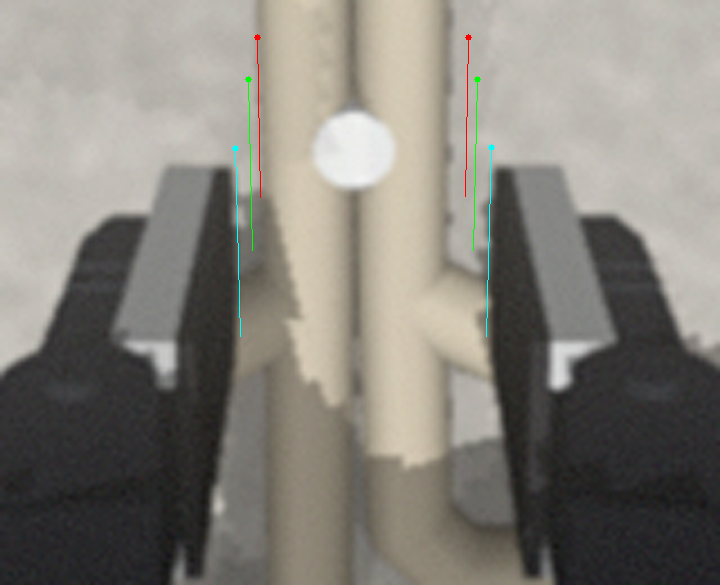

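Request:
jog_arm(grip=[-0.25,-0.2,-0.2], translation=[[-0.01,0,-0.1],[0,0,-0.1],[0,0,0]], yaw=[0,0,0])

```text
clock: 3.85
ee_pos: [0.4942, -0.2312, 0.0131]
eef_rot: [[0.247, 0.969, -0.002], [0.969, -0.247, 0.001], [0.0, -0.002, -1.0]]
force: [-0.2, 0.3, 0.8]
width: 0.0341
```

```bash
cat > look.py <<'E'
import sys
from plant import manip, viewer, job
from h import *
import cv2
n=sys.argv[1]
i=viewer.get_image("side");w=viewer.get_image("wrist");s=manip.read_state()
R=s["eef_rot"];p=s["ee_pos"];h=s["width"]/2;print(s["clock"],p,s["force"],h*2)
a=i["pixels"].copy()
c0=proj(i,(p+[0,0,.0])[None])[0].astype(int);x0=max(c0[0]-50,0);y0=max(0,c0[1]-30)
a=cv2.resize(a[y0:y0+80,x0:x0+100],None,fx=6,fy=6,interpolation=cv2.INTER_CUBIC)
b=cv2.resize(w["pixels"][200:340,240:400],None,fx=4,fy=4,interpolation=cv2.INTER_CUBIC)
b=cv2.convertScaleAbs(b,alpha=1.5);a=cv2.convertScaleAbs(a,alpha=1.5)
for z,c in ((.025,(0,0,255)),(-.005,(0,255,0)),(-.015,(255,255,0))):
  for y in (h,-h):
    q=[p+R@np.array((x,y,z)) for x in (.011,-.011)]
    for im,cam,o,f in((a,i,(x0,y0),6),(b,w,(240,200),4)):
      e=[tuple(((proj(cam,k[None])[0]-o+.5)*f).astype(int).tolist()) for k in q]
      cv2.line(im,e[0],e[1],c,1); cv2.circle(im,e[0],3,c,-1)
m=max(a.shape[0],b.shape[0])
cv2.imwrite(f"pics/{n}a.png",a);cv2.imwrite(f"pics/{n}b.png",b)
E
python3 look.py l6
```

```text
3.95 [ 0.49451591 -0.23129203  0.01385502] [-0.1805595  -0.23911186  0.48321128] 0.03406588292827629
```

View pics/l6a.png

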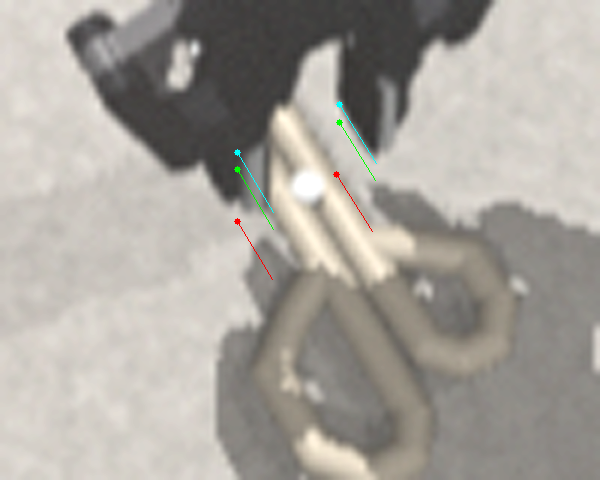

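View pics/l6b.png

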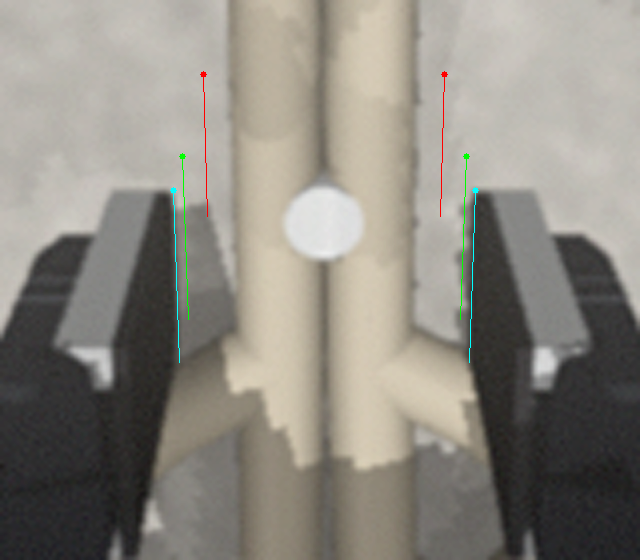

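Request:
jog_arm(grip=[-0.2,-0.2,-0.2,-0.2], translation=[[0,0,-0.1],[0,0,-0.1],[0,0,0],[0,0,0]], yaw=[0,0,0,0])

```text
clock: 4.35
ee_pos: [0.4946, -0.2313, -0.001]
eef_rot: [[0.247, 0.969, -0.001], [0.969, -0.247, 0.0], [-0.0, -0.001, -1.0]]
force: [-0.3, 0.3, 0.6]
width: 0.0343
```

```bash
python3 look.py l7
```

```text
4.45 [ 0.494813   -0.23141141 -0.00060261] [-0.38391269 -0.2668236   0.18087739] 0.03422366978846547
```

View pics/l7a.png

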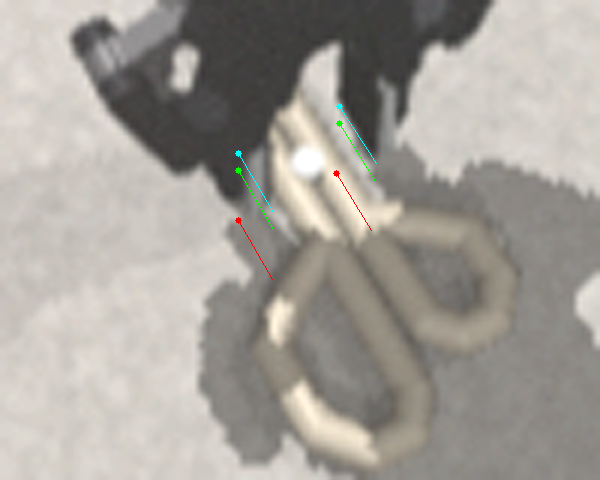

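View pics/l7b.png

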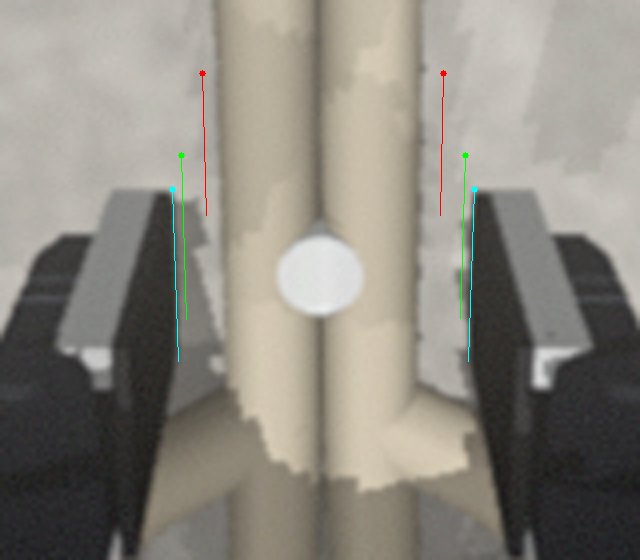

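Request:
jog_arm(grip=[-0.2,-0.2,-0.38,-0.42,-0.5], translation=[[0,0,-0.06],[0,0,-0.04],[0,0,0],[0,0,0],[0,0,0]], yaw=[0,0,0,0,0])

```text
clock: 4.95
ee_pos: [0.4947, -0.2314, -0.008]
eef_rot: [[0.247, 0.969, -0.0], [0.969, -0.247, -0.0], [-0.0, -0.0, -1.0]]
force: [-1.2, 0.2, 1.1]
width: 0.0226
```

```bash
python3 look.py l8
```

```text
5.05 [ 0.49478491 -0.23141274 -0.00799218] [-0.2495889  -0.11545831  1.90855274] 0.022184103319567577
```

View pics/l8a.png

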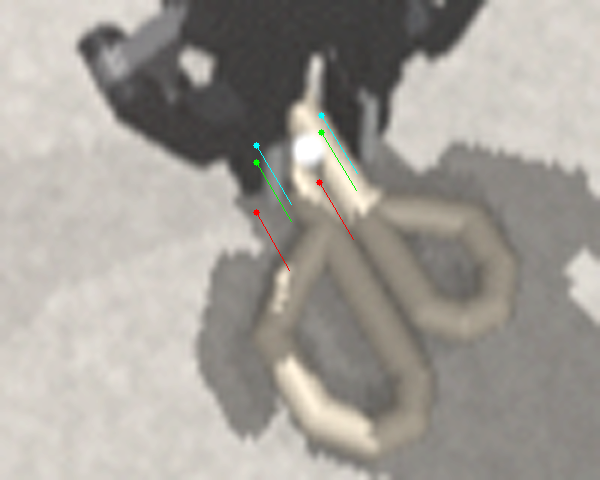

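View pics/l8b.png

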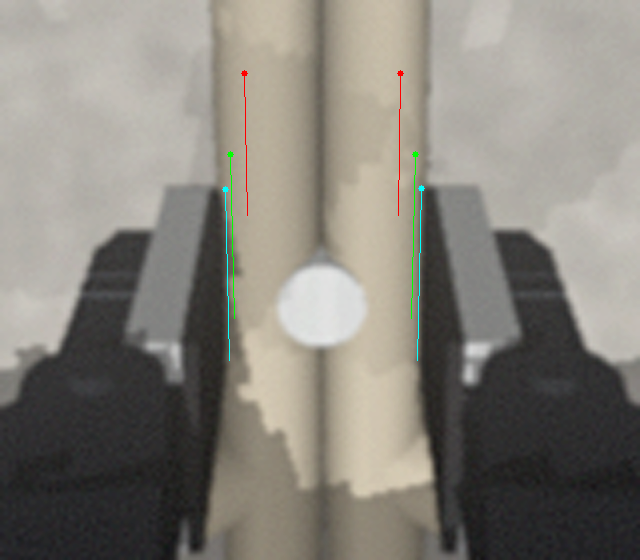

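Request:
jog_arm(grip=[-0.3,-0.3,-0.3,-1,-1,-1,-1], translation=[[0,0,0],[0,0,-0.03],[0,0,-0.02],[0,0,0],[0,0,0],[0,0,0],[0,0,0]], yaw=[0,0,0,0,0,0,0])

```text
clock: 5.75
ee_pos: [0.4951, -0.2316, -0.0117]
eef_rot: [[0.247, 0.969, 0.001], [0.969, -0.247, -0.0], [-0.0, 0.001, -1.0]]
force: [0.1, 0.2, 4.2]
width: 0.0222
```

```bash
python3 look.py l9
```

```text
5.85 [ 0.49514995 -0.23152034 -0.01170319] [ 0.40016625 -1.08056915  5.86953595] 0.02204482011713833
```

View pics/l9a.png

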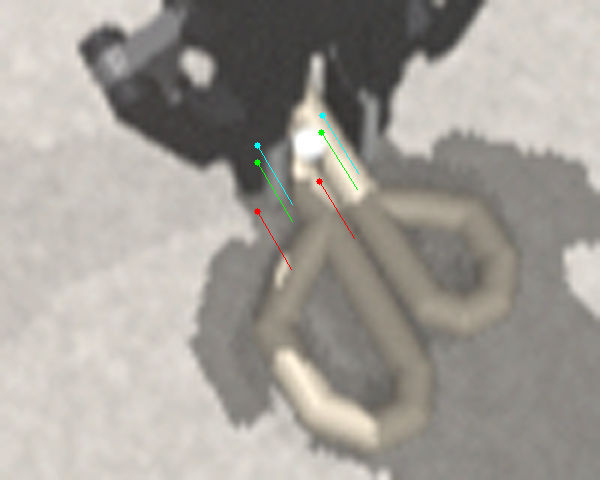

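View pics/l9b.png

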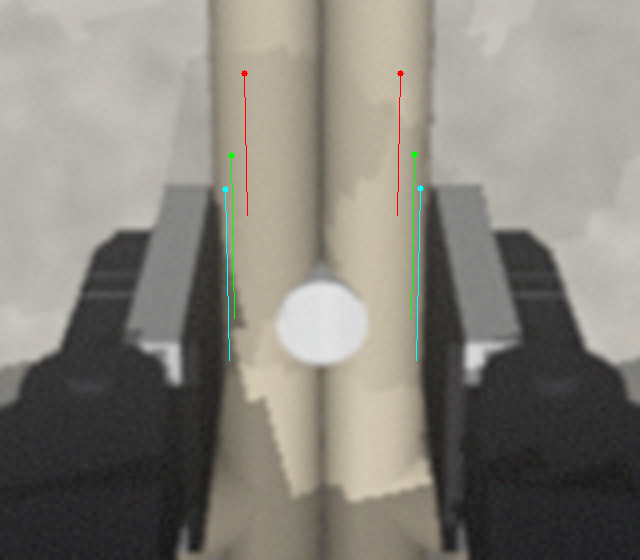

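Request:
jog_arm(grip=[-1,-1,-1,-1,-1,-1], translation=[[0,0,0.05],[0,0,0.15],[0,0,0.4],[0,0,0.4],[0,0,0.33],[0,0,0]], yaw=[0,0,0,0,0,0])

```text
clock: 6.45
ee_pos: [0.4959, -0.2322, 0.0914]
eef_rot: [[0.248, 0.969, 0.004], [0.969, -0.248, -0.002], [-0.001, 0.005, -1.0]]
force: [0.8, -0.3, -1.2]
width: 0.0222
```

```bash
python3 look.py l10
```

```text
6.55 [ 0.49472192 -0.23173713  0.0886013 ] [ 0.048379   -0.81403392 -1.64331663] 0.022103045423560324
```

View pics/l10a.png

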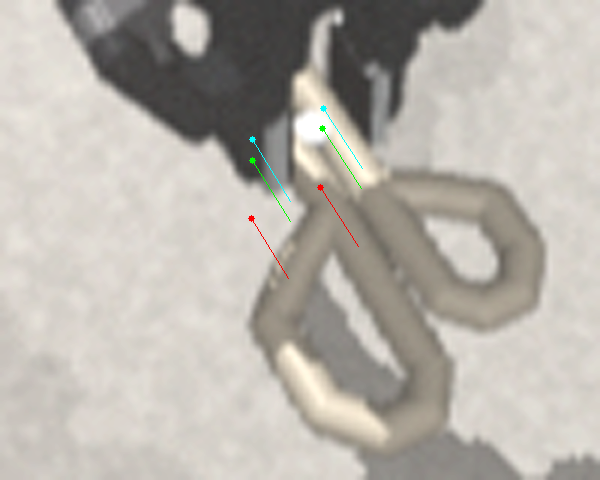

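View pics/l10b.png

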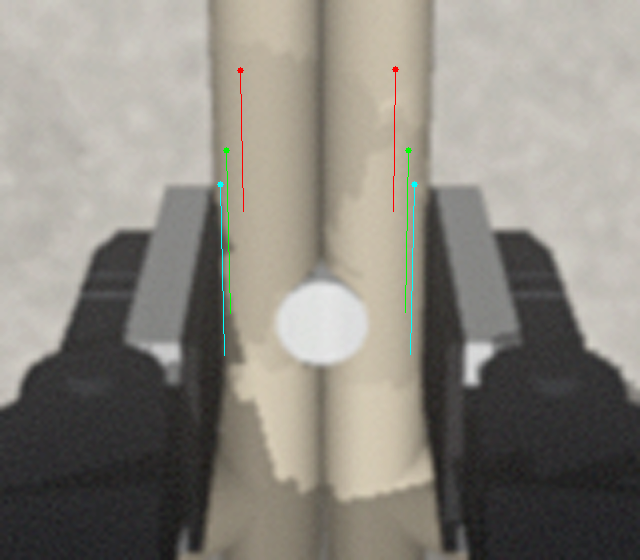

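Request:
jog_arm(grip=[-1,-1,-1,-1,-1,-1,-1,-1], translation=[[-0.01,0.1,0.33],[-0.01,0.345,0.33],[-0.01,0.345,0.33],[-0.01,0.345,0.33],[-0.01,0.345,0],[-0.01,0.345,0],[-0.01,0.345,0],[-0.01,0.345,0]], yaw=[-0.105,-0.105,-0.105,-0.105,-0.105,-0.105,-0.105,-0.105])

```text
clock: 7.35
ee_pos: [0.4879, -0.0419, 0.1858]
eef_rot: [[0.791, 0.611, -0.002], [0.611, -0.791, -0.0], [-0.002, -0.001, -1.0]]
force: [-0.2, -0.3, 0.4]
width: 0.0221
```

Request:
jog_arm(grip=[-1,-1,-1,-1,-1,-1,-1,-1], translation=[[-0.01,0.345,0],[-0.01,0.345,0],[-0.01,0.345,0],[-0.01,0.345,0],[-0.01,0.345,0],[-0.01,0.345,0],[0,0.245,0],[0,0,0]], yaw=[-0.105,-0.105,-0.105,-0.105,-0.105,-0.105,0,0])

```text
clock: 8.15
ee_pos: [0.4836, 0.1335, 0.1857]
eef_rot: [[0.985, 0.17, -0.002], [0.17, -0.985, 0.0], [-0.002, -0.0, -1.0]]
force: [-1.0, -0.2, -0.6]
width: 0.0222
```

```bash
python3 - <<'E'
from plant import manip, viewer, job
import cv2,pickle
i=viewer.get_image("wrist");s=manip.read_state();print(s["clock"],s["ee_pos"],s["eef_rot"][:,0],s["qpos"],s["width"])
cv2.imwrite("pics/w11.png",cv2.convertScaleAbs(i["pixels"],alpha=1.5));pickle.dump((i,s),open("w11.pkl","wb"))
E
```

```text
8.2 [0.48351796 0.13170508 0.18578711] [ 0.98570475  0.16846829 -0.00214174] [ -20.66900137   21.88726854   -1.41649406  122.43266748    0.90437583
   35.81536445 -103.01915041] 0.02217481835650782
```

View pics/w11.png

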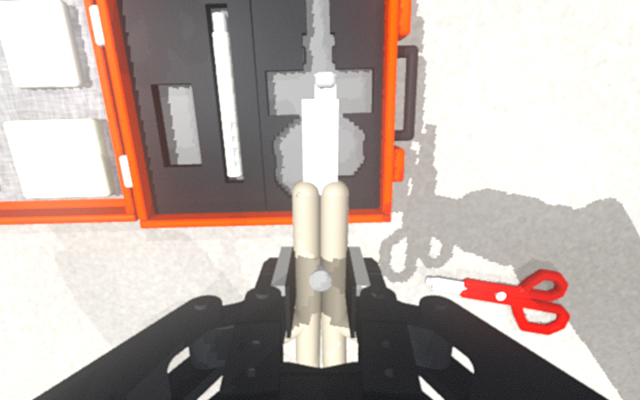

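```bash
python3 - <<'E'
import cv2,pickle
i,s=pickle.load(open("w11.pkl","rb"))
cv2.imwrite("pics/w11c.png",cv2.convertScaleAbs(cv2.resize(i["pixels"][0:200,245:405],None,fx=4.5,fy=3,interpolation=cv2.INTER_CUBIC),alpha=1.6))
E
```

```text
(no output)
```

View pics/w11c.png

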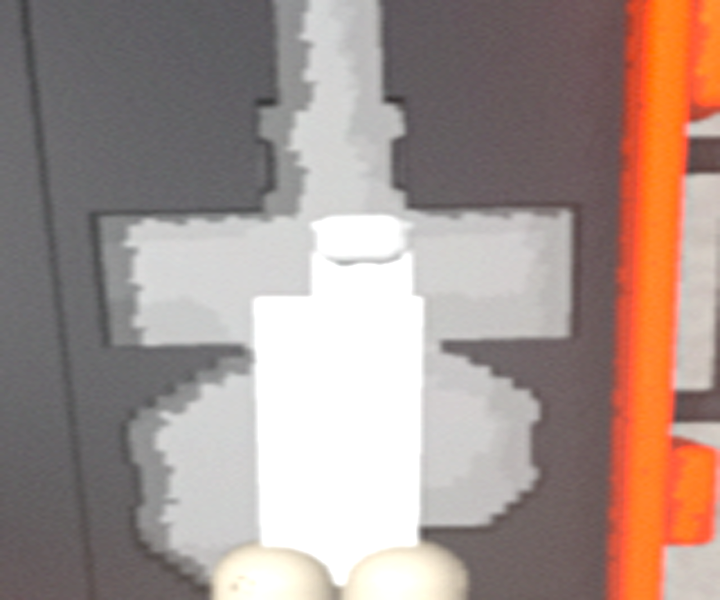

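```bash
python3 - <<'E'
import cv2,pickle
from h import *
i,s=pickle.load(open("w11.pkl","rb"))
f=lambda P:np.array([(245+(x+.5)/4.5-.5,(y+.5)/3-.5) for x,y in P])
def fit(P,z,M):
    W=unproj(i,f(P),z)[:,:2] if np.isscalar(z) else np.vstack([unproj(i,f([p]),zz)[:,:2] for p,zz in zip(P,z)])
    M=np.array(M)/1000.
    a=M-M.mean(0);b=W-W.mean(0)
    th=np.arctan2((a[:,0]*b[:,1]-a[:,1]*b[:,0]).sum(),(a*b).sum())
    R=np.array([[np.cos(th),-np.sin(th)],[np.sin(th),np.cos(th)]])
    t=W.mean(0)-R@M.mean(0)
    print(t,np.degrees(th),((W-t)@R*1000).round(1).tolist());return t,th
C=[(18,45),(18,-45),(-18,-45),(-18,45)]
fit([(104,217),(573,210),(570,338),(110,346)],.033,C)
fit([(93,212),(580,206),(576,339),(103,347)],.044,C)
# blade end of foam / gap between blocks line y=+52ish at top
print(unproj(i,f([(28,50),(70,450)]),.044))
t=(0.5643,.145)
# shears held: rivet and origin
print("rivet",unproj(i,(320,280),s["ee_pos"][2]+.0117+.013), s["ee_pos"])
print("tipmid",unproj(i,f([(362,218)]),s["ee_pos"][2]+.0117+.008),"neck end",unproj(i,f([(340,560)]),s["ee_pos"][2]+.0117+.008))
E
```

```text
[0.56353078 0.1483907 ] 10.956198673386105 [[17.7, 44.4], [17.7, -44.9], [-17.5, -45.1], [-17.9, 45.6]]
[0.56364485 0.14862642] 10.903505756954038 [[17.9, 44.5], [17.7, -44.7], [-17.6, -44.9], [-18.0, 45.0]]
[[0.61053771 0.2119311  0.044     ]
 [0.50724207 0.19215262 0.044     ]]
rivet [[0.48268222 0.13421601 0.21048711]] [0.48351796 0.13170508 0.18578711]
tipmid [[0.56661438 0.14670568 0.20548711]] neck end [[0.52277255 0.14103789 0.20548711]]
```

Request:
jog_arm(grip=[-1,-1,-1,-1,-1,-1,-1,-1], translation=[[0.36,0.064,0],[0.36,0.064,0],[0.36,0.064,0],[0,0,-0.4],[0,0,-0.5],[0,0,-0.5],[0,0,-0.2],[0,0,0]], yaw=[0.028,0,0,0,0,0,0,0])

```text
clock: 9.0
ee_pos: [0.5634, 0.143, 0.0639]
eef_rot: [[0.983, 0.186, -0.006], [0.186, -0.983, -0.003], [-0.006, 0.002, -1.0]]
force: [0.2, -0.3, -0.1]
width: 0.0221
```

```bash
cat > lk2.py <<'E'
import sys
from plant import manip, viewer, job
import cv2,pickle
n=sys.argv[1];cams=sys.argv[2:]
d={}
for c in cams: d[c]=viewer.get_image(c)
s=manip.read_state();print(s["clock"],s["ee_pos"],s["eef_rot"][:,0],s["force"],s["width"]);d["s"]=s
pickle.dump(d,open(n+".pkl","wb"))
crop={"wrist":(slice(0,400),slice(120,520),2,1.5),"top":(slice(165,285),slice(160,280),5,5),"side":(slice(85,235),slice(140,300),4.5,4)}
for c in cams:
    a,b,fx,fy=crop[c]
    cv2.imwrite(f"pics/{n}{c[0]}.png",cv2.convertScaleAbs(cv2.resize(d[c]["pixels"][a,b],None,fx=fx,fy=fy,interpolation=cv2.INTER_CUBIC),alpha=1.6))
E
python3 lk2.py m1 wrist top side
```

```text
9.15 [0.56572218 0.14441766 0.06744627] [9.82482527e-01 1.86354289e-01 4.04146801e-04] [-0.31340864  0.00652439 -1.10031457] 0.02225797475043216
```

View pics/m1w.png

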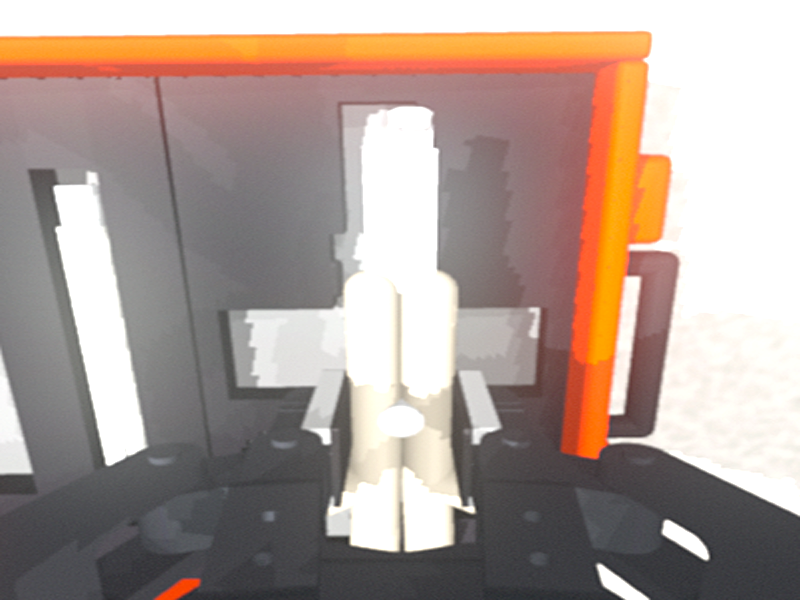

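View pics/m1s.png

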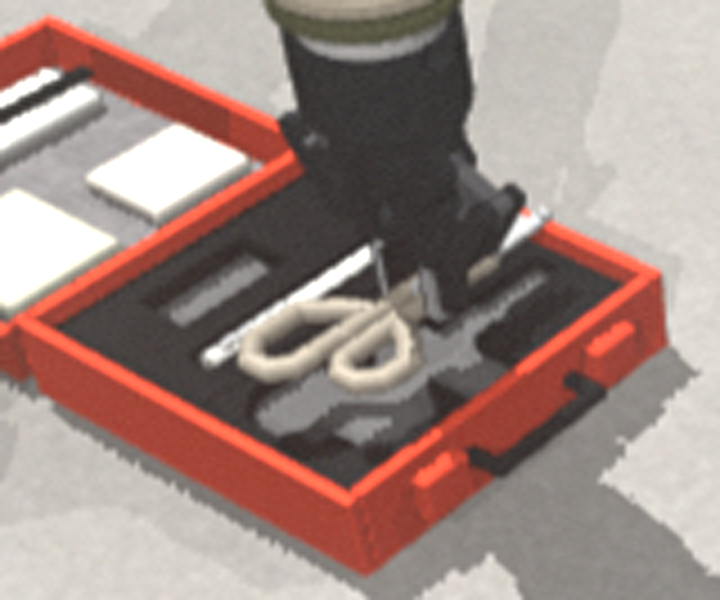

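View pics/m1t.png

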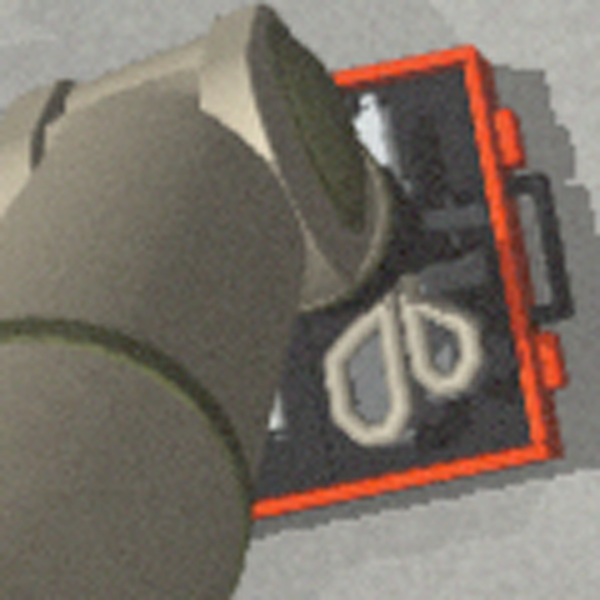

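```bash
cat > fitp.py <<'E'
from h import *
def fit(W,M):
    M=np.array(M)/1000.;W=W[:,:2]
    a=M-M.mean(0);b=W-W.mean(0)
    th=np.arctan2((a[:,0]*b[:,1]-a[:,1]*b[:,0]).sum(),(a*b).sum())
    R=np.array([[np.cos(th),-np.sin(th)],[np.sin(th),np.cos(th)]])
    t=W.mean(0)-R@M.mean(0)
    return t,np.degrees(th),((W-t)@R*1000).round(1).tolist(),R
E
python3 - <<'E'
import pickle,cv2
from fitp import *
d=pickle.load(open("m1.pkl","rb"));i=d["wrist"];s=d["s"]
f=lambda P:np.array([(120+(x+.5)/2-.5,(y+.5)/1.5-.5) for x,y in P])
F=unproj(i,f([(537,386),(236,387)]),.033);Fr=unproj(i,f([(222,311),(546,308)]),.044)
W=np.vstack([F,Fr])
t,th,res,R=fit(W,[(-18,-45),(-18,45),(18,45),(18,-45)]);print(t,th,res)
z=s["ee_pos"][2]+.0117
r=unproj(i,f([(402,421)]),z+.013)[0];n=unproj(i,f([(399.5,300)]),z+.006)[0]
print(r,n,np.degrees(np.arctan2(*(n-r)[[1,0]])),"offset rivet in pocket frame mm",(r[:2]-t)@R*1000, s["ee_pos"][:2], (s["ee_pos"][:2]-t)@R*1000)
cv2.imwrite("pics/m1c.png",cv2.convertScaleAbs(cv2.resize(i["pixels"][190:300,220:420],None,fx=4,fy=4,interpolation=cv2.INTER_CUBIC),alpha=1.6))
E
```

```text
[0.56330889 0.14833377] 11.17516917049279 [[-18.3, -45.7], [-17.9, 45.8], [17.9, 44.2], [18.3, -44.2]]
[0.56444065 0.14378174 0.09214627] [0.59730078 0.15051614 0.08514627] 11.581898126828644 offset rivet in pocket frame mm [ 0.22807673 -4.68506254] [0.56572218 0.14441766] [ 1.60855454 -4.30956665]
```

View pics/m1c.png

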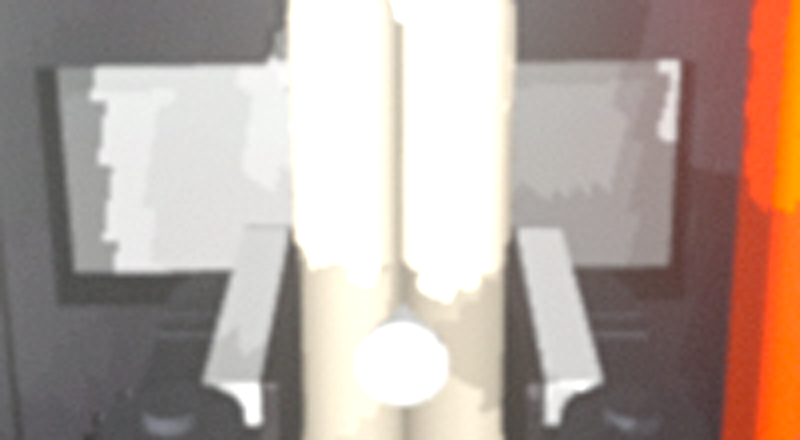

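Request:
jog_arm(grip=[-1,-1,-1], translation=[[0,0.04,0],[0,0,0],[0,0,0]], yaw=[0,0,0])

```text
clock: 9.45
ee_pos: [0.5656, 0.1485, 0.0677]
eef_rot: [[0.982, 0.188, 0.001], [0.188, -0.982, 0.0], [0.001, -0.0, -1.0]]
force: [-0.1, -0.4, -1.3]
width: 0.0224
```

```bash
python3 - <<'E'
from plant import manip, viewer, job
import cv2,pickle,time
for k in range(3):
    i=viewer.get_image("wrist");s=manip.read_state();print(s["clock"],s["ee_pos"],np.degrees(np.arctan2(s["eef_rot"][1,0],s["eef_rot"][0,0])) if 0 else s["eef_rot"][1,0],s["qvel"].round(1),i["T"][:3,3])
pickle.dump(dict(wrist=i,s=s),open("m2.pkl","wb"))
cv2.imwrite("pics/m2c.png",cv2.convertScaleAbs(cv2.resize(i["pixels"][190:300,220:420],None,fx=4,fy=4,interpolation=cv2.INTER_CUBIC),alpha=1.6))
E
```

```text
9.5 [0.56557163 0.14836468 0.06756021] 0.187424713818856 [ 0.   0.4  0.1  0.2 -0.  -0.1  0. ] [0.63708299 0.16276383 0.22285934]
9.55 [0.56546241 0.14832002 0.06737271] 0.18742317739688102 [-0.   0.3 -0.   0.1 -0.1  0.   0.1] [0.6370254  0.16266826 0.22266292]
9.6 [0.5654067  0.14822034 0.0672303 ] 0.18730895026138827 [-0.   0.2 -0.1  0.1  0.1 -0.1  0. ] [0.63698473 0.16260166 0.22248193]
```

View pics/m2c.png

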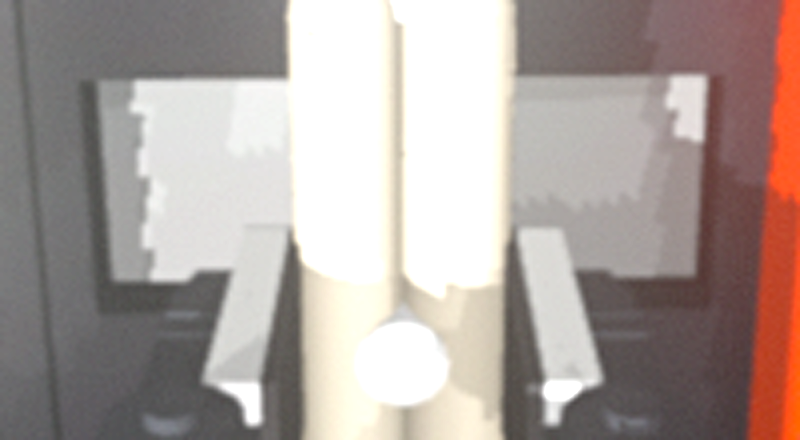

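```bash
python3 - <<'E'
import pickle,cv2
from fitp import *
d=pickle.load(open("m2.pkl","rb"));i=d["wrist"];s=d["s"]
f=lambda P:np.array([(220+(x+.5)/4-.5,190+(y+.5)/4-.5) for x,y in P])
F=unproj(i,f([(698,277),(113,282)]),.033);Fr=unproj(i,f([(82,80),(721,75)]),.044)
W=np.vstack([F,Fr])
t,th,res,R=fit(W,[(-18,-45),(-18,45),(18,45),(18,-45)]);print(t,th,res)
z=s["ee_pos"][2]+.0117
r,n=unproj(i,f([(402,362)]),z+.013)[0],unproj(i,f([(396,100)]),z+.006)[0]
print(r,np.degrees(np.arctan2(*(n-r)[[1,0]])),np.degrees(np.arctan2(s["eef_rot"][1,0],s["eef_rot"][0,0])),"offs",(r[:2]-t)@R*1000,(n[:2]-t)@R*1000,(s["ee_pos"][:2]-t)@R*1000)
E
```

```text
[0.56356048 0.14856328] 11.35213632508182 [[-18.2, -45.5], [-18.1, 45.2], [18.2, 44.7], [18.1, -44.4]]
[0.56438238 0.14888757 0.0919303 ] 12.121759059218265 10.795780461544076 offs [0.86964509 0.15616523] [28.60015877  0.52867639] [ 1.74259119 -0.69964071]
```

Request:
jog_arm(grip=[-1,-1,-1,-1,-1,-1], translation=[[-0.013,-0.002,-0.15],[0,0,-0.15],[0,0,-0.1],[0,0,-0.04],[0,0,0],[0,0,0]], yaw=[0.005,0,0,0,0,0])

```text
clock: 10.2
ee_pos: [0.5643, 0.148, 0.0338]
eef_rot: [[0.982, 0.191, -0.0], [0.191, -0.982, -0.0], [-0.0, 0.0, -1.0]]
force: [0.3, 0.7, -0.8]
width: 0.0223
```

```bash
python3 lk2.py m3 wrist top side
```

```text
10.35 [0.56455416 0.14810745 0.03418986] [9.81582400e-01 1.91038428e-01 5.58523663e-04] [-0.30616671 -0.5472386  -1.38651891] 0.02219589271371811
```

View pics/m3s.png

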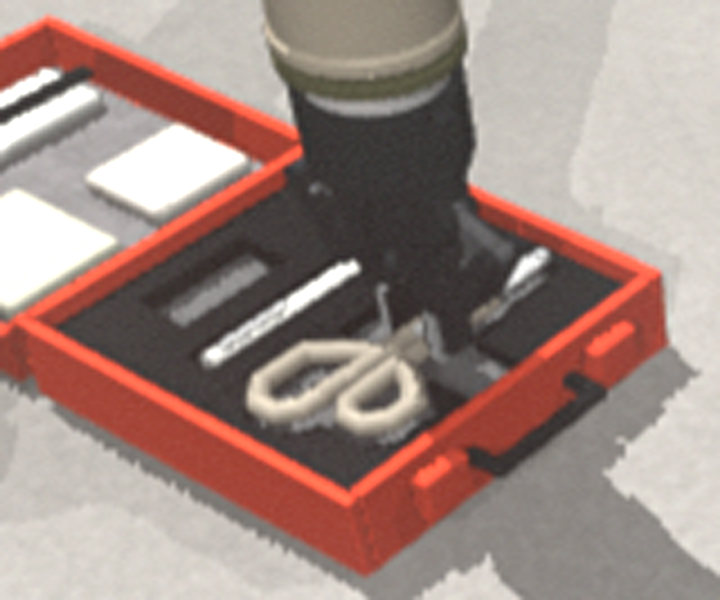

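View pics/m3t.png

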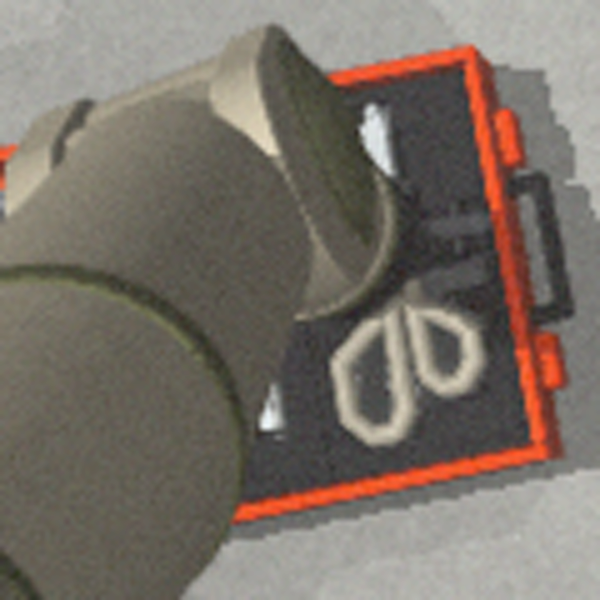

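View pics/m3w.png

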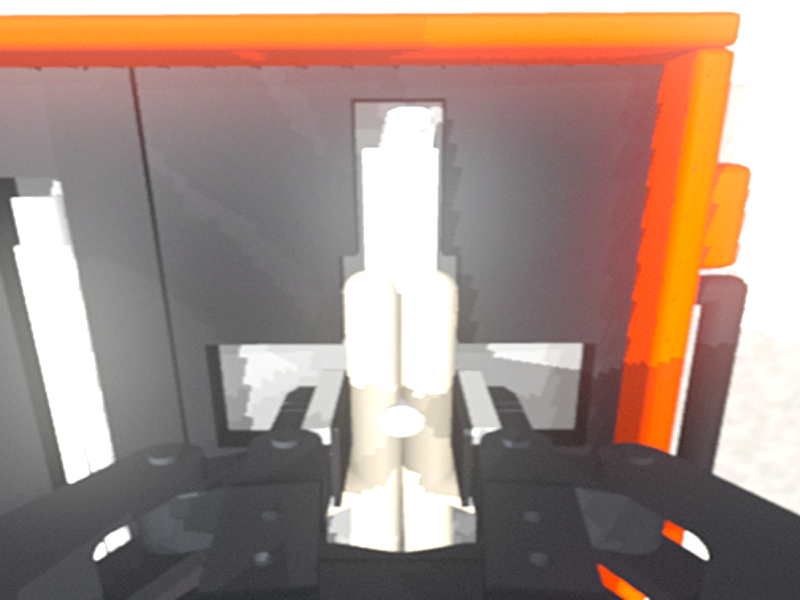

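```bash
python3 - <<'E'
import pickle,cv2
from fitp import *
d=pickle.load(open("m3.pkl","rb"));i=d["wrist"];s=d["s"]
f=lambda P:np.array([(120+(x+.5)/2-.5,(y+.5)/1.5-.5) for x,y in P])
W=np.vstack([unproj(i,f([(577,429),(225,432)]),.033),unproj(i,f([(207,346),(594,343)]),.044)])
t,th,res,R=fit(W,[(-18,-45),(-18,45),(18,45),(18,-45)]);print(t,th,res)
z=s["ee_pos"][2]+.0117
r,n=unproj(i,f([(402,421)]),z+.013)[0],unproj(i,f([(400.5,300)]),z+.006)[0]
th=np.radians(11);R=np.array([[np.cos(th),-np.sin(th)],[np.sin(th),np.cos(th)]]);t=np.array([.5635,.1485])
print("offs",(r[:2]-t)@R*1000,(n[:2]-t)@R*1000,(s["ee_pos"][:2]-t)@R*1000)
# slot edges end at front: top z .044
q=unproj(i,f([(353,100),(445,102),(358,250),(443,250)]),.044)[:,:2];print(((q-t)@R*1000).round(1))
b=unproj(i,f([(362,150),(440,150),(385,108),(442,108),(344,285),(458,285)]),z+.006)[:,:2];print(((b-t)@R*1000).round(1))
cv2.imwrite("pics/m3c.png",cv2.convertScaleAbs(cv2.resize(i["pixels"][55:200,270:370],None,fx=6,fy=4,interpolation=cv2.INTER_CUBIC),alpha=1.))
E
```

```text
[0.56314539 0.14865406] 11.613067455448723 [[-18.1, -45.9], [-18.3, 46.2], [18.1, 44.5], [18.2, -44.8]]
offs [-0.044057   -0.10925233] [34.35624845  0.21056553] [ 0.95989107 -0.58648352]
[[87.8  9.7]
 [87.3 -8.7]
 [47.2  9.5]
 [47.2 -9.1]]
[[ 75.    7.7]
 [ 74.9  -7.5]
 [ 85.2   3.1]
 [ 85.2  -7.7]
 [ 38.7  12.1]
 [ 38.7 -11.9]]
```

View pics/m3c.png

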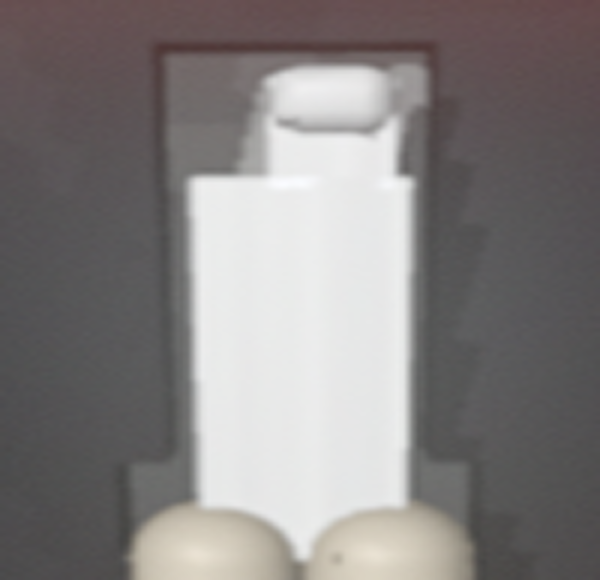

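Request:
jog_arm(grip=[-1,-1,-1,-1,-1,-1], translation=[[0,0.003,-0.02],[0,0,-0.02],[0,0,-0.02],[0,0,-0.013],[0,0,0],[0,0,0]], yaw=[0,0,0,0,0,0])

```text
clock: 10.95
ee_pos: [0.5643, 0.1482, 0.0284]
eef_rot: [[0.982, 0.191, -0.0], [0.191, -0.982, -0.0], [-0.0, 0.0, -1.0]]
force: [-0.2, -0.4, -0.3]
width: 0.0224
```

```bash
python3 lk2.py m4 wrist side
```

```text
11.05 [0.5643257  0.1482223  0.02839541] [ 9.81572809e-01  1.91088496e-01 -8.71310973e-05] [ 0.51937273 -0.74017892 -0.30081586] 0.022351558417901506
```

View pics/m4w.png

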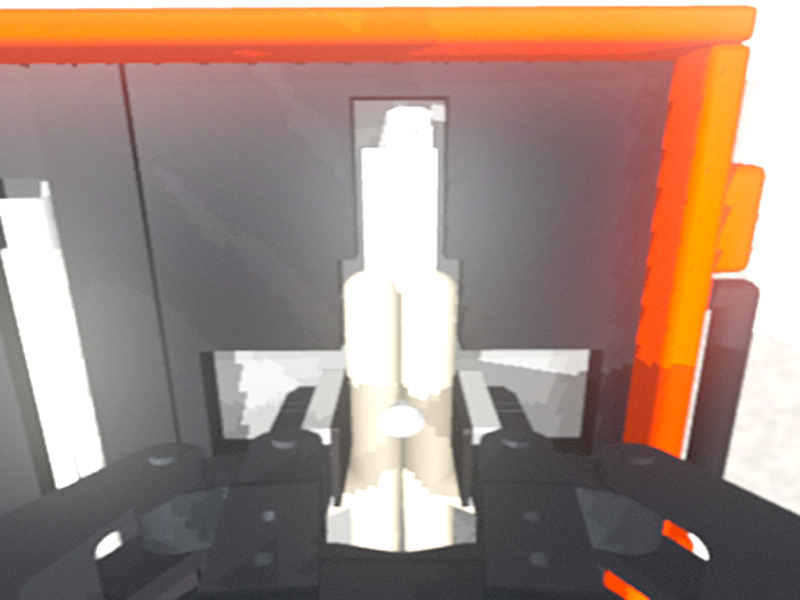

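View pics/m4s.png

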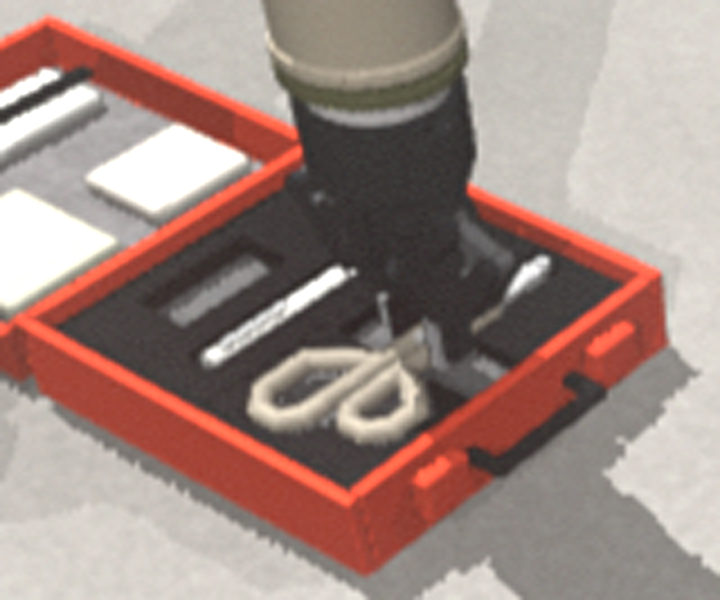

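Request:
jog_arm(grip=[-1,-1,-0.4,-0.2,-0.2,-0.2], translation=[[0,0,-0.01],[0,0,0],[0,0,0],[0,0,0],[0,0,0],[0,0,0]], yaw=[0,0,0,0,0,0])

```text
clock: 11.65
ee_pos: [0.5643, 0.1483, 0.0276]
eef_rot: [[0.982, 0.191, -0.0], [0.191, -0.982, -0.0], [-0.0, -0.0, -1.0]]
force: [-0.2, 0.2, -0.1]
width: 0.0342
```

Request:
jog_arm(grip=[-0.2,-0.2,-0.2,-0.2,-0.2], translation=[[0,0,0.2],[0,0,0.4],[0,0,0.4],[0,0,0.3],[0,0,0]], yaw=[0,0,0,0,0])

```text
clock: 12.15
ee_pos: [0.566, 0.1487, 0.1292]
eef_rot: [[0.982, 0.191, 0.005], [0.191, -0.982, 0.002], [0.006, -0.001, -1.0]]
force: [0.5, -0.0, -0.2]
width: 0.0344
```

```bash
python3 lk2.py m5 wrist side
```

```text
12.25 [0.56457904 0.14830973 0.12633079] [0.98158218 0.19103262 0.00171945] [-0.21221529 -0.26688007 -0.93623901] 0.03429944296751479
```

View pics/m5w.png

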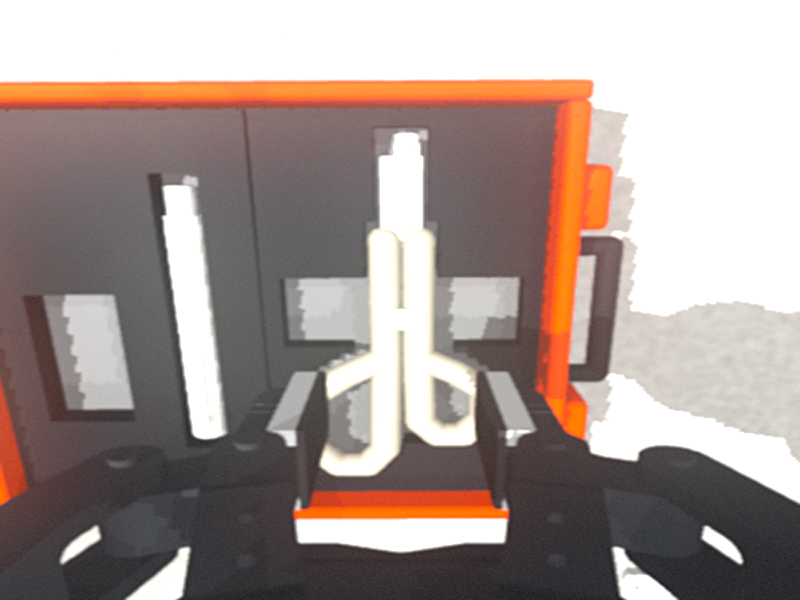

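View pics/m5s.png

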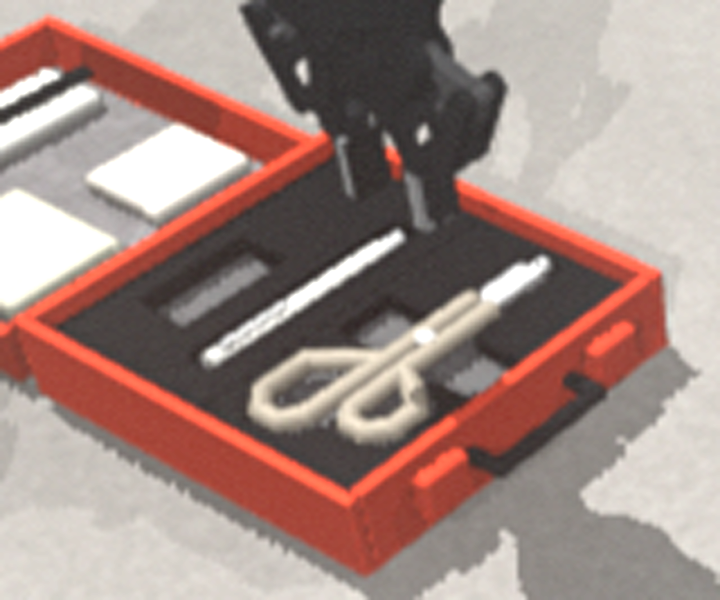

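Request:
jog_arm(grip=[-1,-1,-1,-1,-1,-1], translation=[[-0.36,-0.067,0],[-0.36,-0.067,0],[0,0,-0.25],[0,0,-0.25],[0,0,-0.25],[0,0,0]], yaw=[0,0,0,0,0,0], newtons=40)

```text
clock: 12.85
ee_pos: [0.5085, 0.1378, 0.0665]
eef_rot: [[0.981, 0.192, -0.005], [0.192, -0.981, -0.002], [-0.005, 0.001, -1.0]]
force: [0.5, -0.3, -0.6]
width: -0.0
```

```bash
python3 lk2.py m6 wrist side
```

```text
12.95 [0.50971601 0.1380187  0.06843811] [ 0.98155346  0.19117648 -0.00208773] [ 0.31607639  0.51215183 -0.41792891] 7.065262899375206e-05
```

View pics/m6w.png

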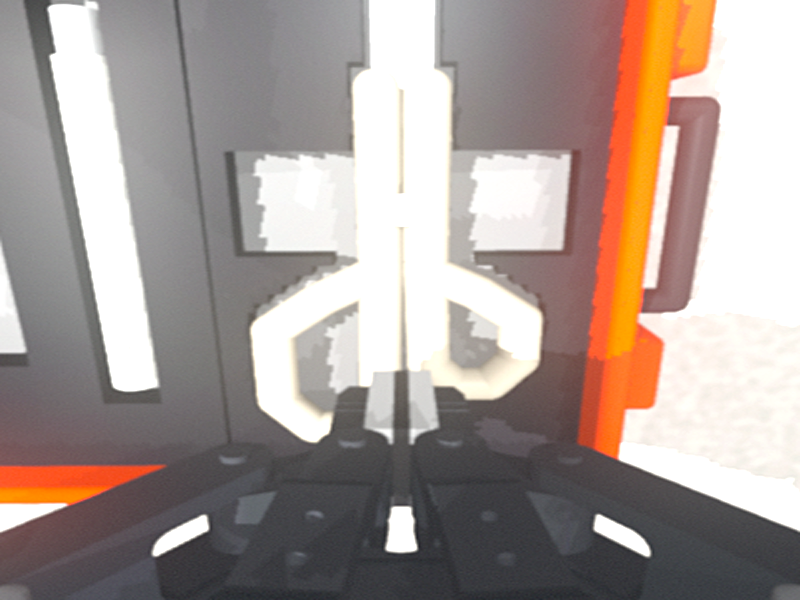

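View pics/m6s.png

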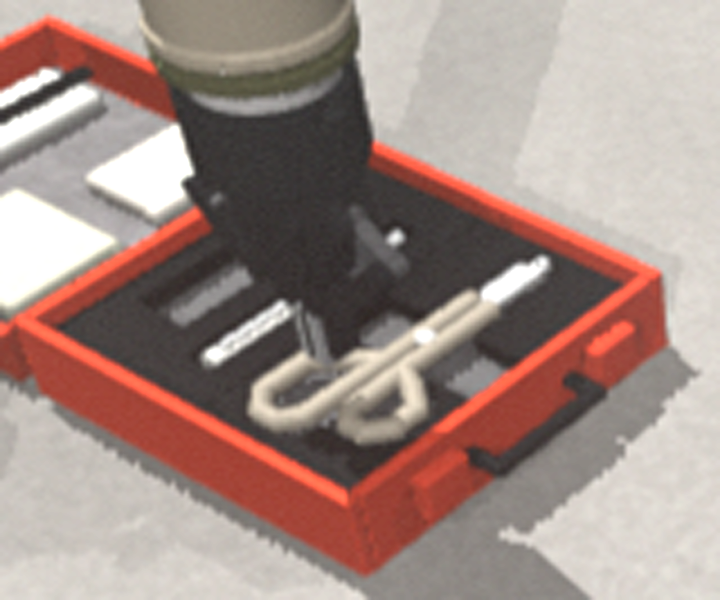

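Request:
jog_arm(grip=[-1,-1,-1,-1,-1], translation=[[0,0,-0.15],[0,0,-0.1],[0,0,-0.03],[0,0,-0.03],[0,0,0]], yaw=[0,0,0,0,0])

```text
clock: 13.45
ee_pos: [0.5102, 0.1382, 0.0455]
eef_rot: [[0.982, 0.191, -0.0], [0.191, -0.982, -0.0], [-0.0, 0.0, -1.0]]
force: [-0.5, 0.4, -0.3]
width: 0.0001
```

Request:
jog_arm(grip=[-1,-1,-1], translation=[[0,0,-0.02],[0,0,-0.02],[0,0,0]], yaw=[0,0,0])

```text
clock: 13.75
ee_pos: [0.5103, 0.1382, 0.0426]
eef_rot: [[0.982, 0.191, -0.0], [0.191, -0.982, 0.0], [-0.0, -0.0, -1.0]]
force: [0.2, -0.6, 1.6]
width: -0.0001
```

Near contact; continue in small steps.

Request:
jog_arm(grip=[-1,-1,-1,-1], translation=[[0,0,-0.02],[0,0,-0.02],[0,0,0],[0,0,0]], yaw=[0,0,0,0])

```text
clock: 14.15
ee_pos: [0.5103, 0.1382, 0.0396]
eef_rot: [[0.982, 0.191, -0.0], [0.191, -0.982, -0.0], [-0.0, 0.0, -1.0]]
force: [0.0, -1.0, 0.8]
width: -0.0001
```

Request:
jog_arm(grip=[-1,-1,-1,-1], translation=[[0,0,-0.02],[0,0,-0.02],[0,0,0],[0,0,0]], yaw=[0,0,0,0])

```text
clock: 14.55
ee_pos: [0.5102, 0.1383, 0.0366]
eef_rot: [[0.982, 0.191, -0.0], [0.191, -0.982, 0.0], [-0.0, -0.0, -1.0]]
force: [-0.4, -0.4, 1.3]
width: -0.0003
```

```bash
python3 lk2.py m7 wrist side
```

```text
14.65 [0.51024949 0.13824737 0.03659293] [ 9.81568841e-01  1.91108820e-01 -1.73156447e-04] [-0.55976176 -0.49637501  1.80391182] 0.0002253133429427866
```

View pics/m7w.png

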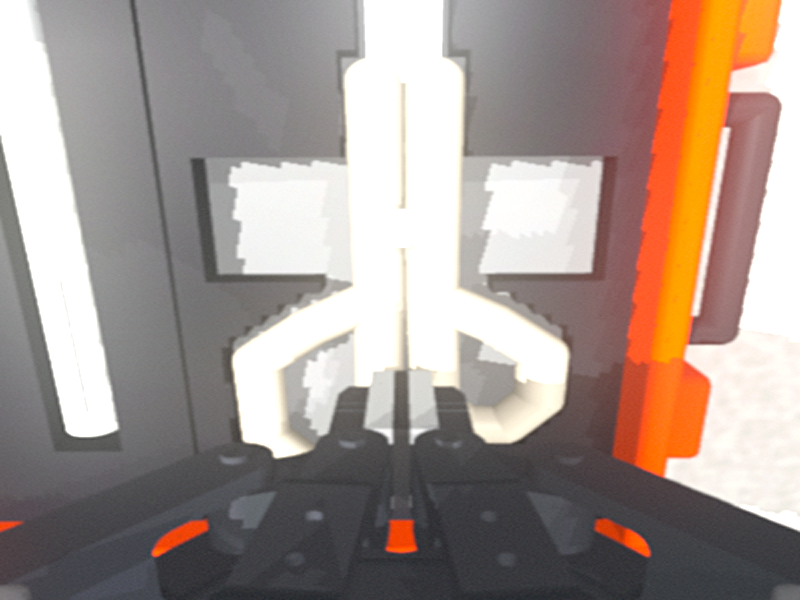

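View pics/m7s.png

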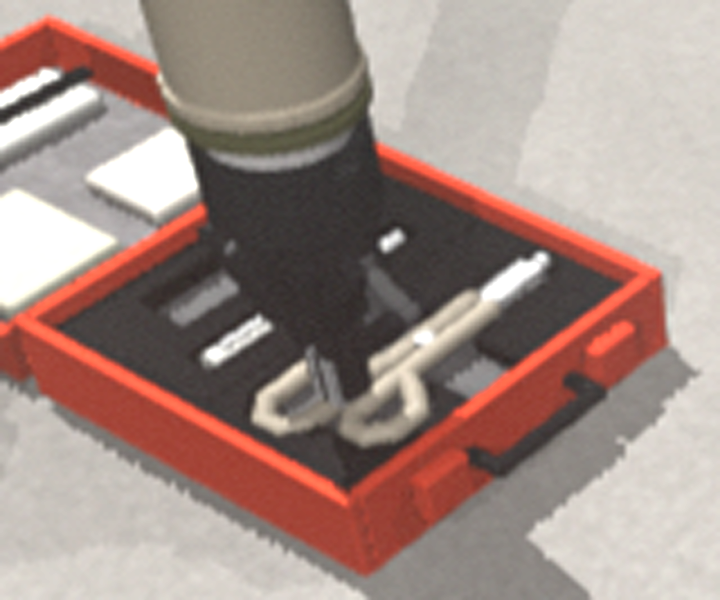

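Request:
jog_arm(grip=[-1,-1,-1,-1], translation=[[0,0,-0.02],[0,0,-0.02],[0,0,0],[0,0,0]], yaw=[0,0,0,0])

```text
clock: 15.05
ee_pos: [0.5107, 0.1379, 0.0341]
eef_rot: [[0.982, 0.191, 0.001], [0.191, -0.982, -0.0], [0.001, 0.0, -1.0]]
force: [-0.3, -1.5, 8.1]
width: 0.0001
```

Request:
jog_arm(grip=[-1,-1,-1,-1], translation=[[0,0,-0.02],[0,0,0],[0,0,0],[0,0,0]], yaw=[0,0,0,0])

```text
clock: 15.45
ee_pos: [0.5111, 0.138, 0.0329]
eef_rot: [[0.982, 0.191, 0.002], [0.191, -0.982, 0.0], [0.002, 0.0, -1.0]]
force: [0.0, -1.1, 11.2]
width: 0.0001
```

Request:
jog_arm(grip=[-1,-1,-1,-1], translation=[[0,0,-0.02],[0,0,-0.02],[0,0,0],[0,0,0]], yaw=[0,0,0,0])

```text
clock: 15.85
ee_pos: [0.5112, 0.138, 0.0323]
eef_rot: [[0.982, 0.19, 0.003], [0.19, -0.982, 0.001], [0.003, -0.0, -1.0]]
force: [-6.6, -3.6, 50.4]
width: 0.0001
```

```bash
python3 lk2.py m8 wrist side
```

```text
15.95 [0.51122648 0.1380292  0.03231042] [0.98169062 0.19045299 0.00334542] [-7.24402837 -3.2544251  48.95293079] -0.00018129079735356376
```

View pics/m8s.png

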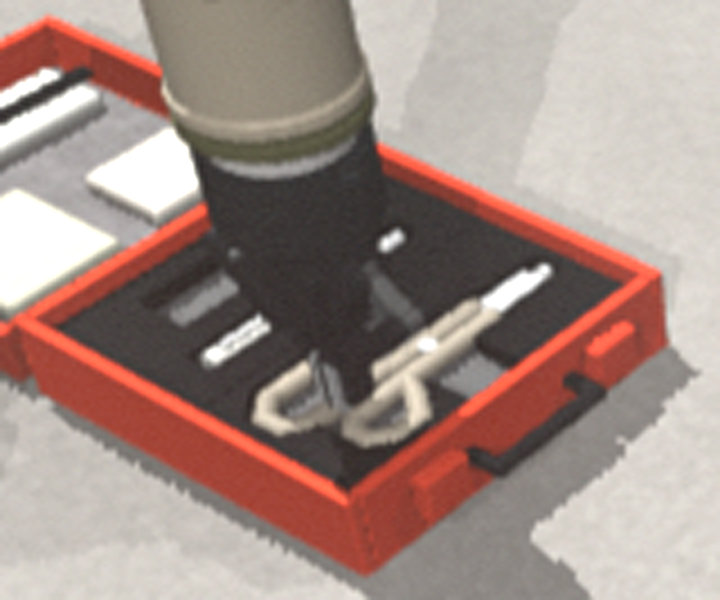

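View pics/m8w.png

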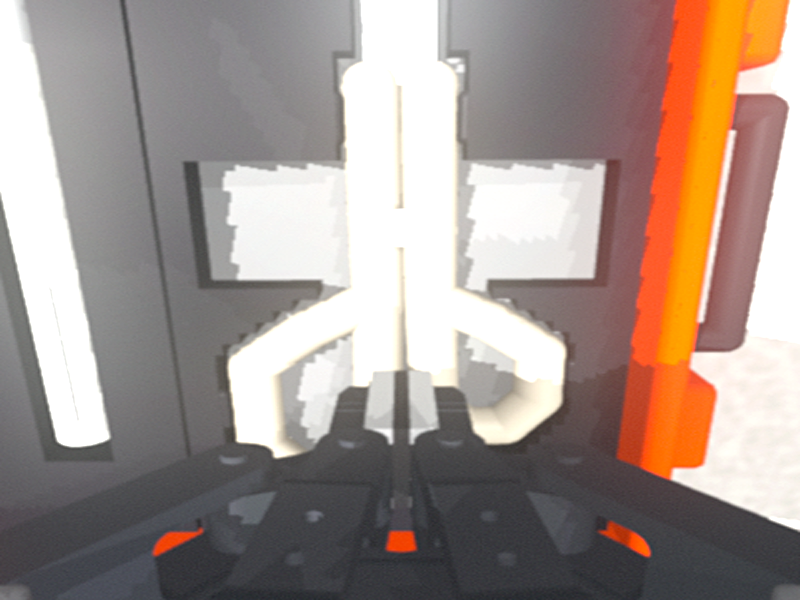

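Request:
jog_arm(grip=[-1,-1,-1,-1,-1,-1,-1], translation=[[0,0,0.1],[0,0,0.3],[0,0,0.1],[0.36,0.069,0],[0.36,0.069,0],[0.353,0.069,0],[0,0,0]], yaw=[0,0,0,0,0,0,0])

```text
clock: 16.65
ee_pos: [0.5945, 0.1545, 0.0663]
eef_rot: [[0.982, 0.191, 0.003], [0.191, -0.982, 0.001], [0.004, -0.0, -1.0]]
force: [-0.3, -0.5, 0.1]
width: -0.0001
```

```bash
python3 lk2.py m9 wrist side
```

```text
16.75 [0.59048232 0.15355001 0.06591011] [ 9.81620200e-01  1.90842718e-01 -9.17033813e-04] [-0.47333435 -0.38527016  0.0422076 ] 6.0058639746995146e-05
```

View pics/m9s.png

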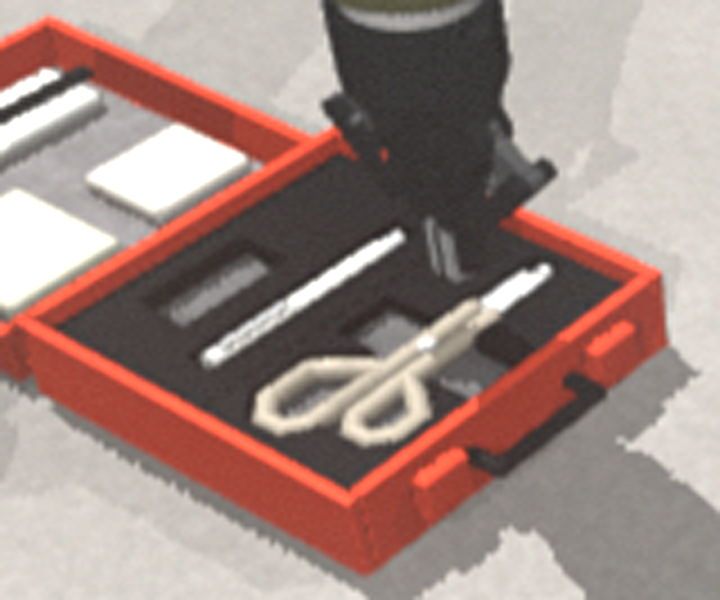

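View pics/m9w.png

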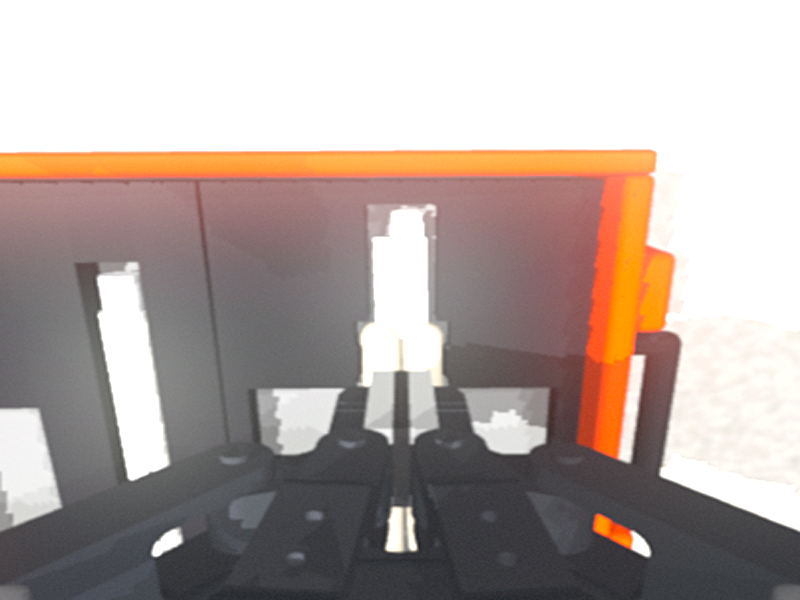

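Request:
jog_arm(grip=[-1,-1,-1,-1,-1,-1], translation=[[0.006,0.003,-0.13],[0,0,-0.13],[0,0,-0.05],[0,0,-0.02],[0,0,0],[0,0,0]], yaw=[0,0,0,0,0,0])

```text
clock: 17.35
ee_pos: [0.5913, 0.154, 0.042]
eef_rot: [[0.982, 0.191, 0.0], [0.191, -0.982, 0.0], [0.0, -0.0, -1.0]]
force: [-0.4, 0.0, 0.8]
width: -0.0001
```

Request:
jog_arm(grip=[-1,-1,-1,-1], translation=[[0,0,-0.02],[0,0,-0.02],[0,0,0],[0,0,0]], yaw=[0,0,0,0])

```text
clock: 17.75
ee_pos: [0.5912, 0.154, 0.0389]
eef_rot: [[0.982, 0.191, -0.0], [0.191, -0.982, -0.0], [-0.0, 0.0, -1.0]]
force: [0.5, -0.4, -0.5]
width: -0.0001
```

Request:
jog_arm(grip=[-1,-1,-1,-1], translation=[[0,0,-0.02],[0,0,-0.02],[0,0,0],[0,0,0]], yaw=[0,0,0,0])

```text
clock: 18.15
ee_pos: [0.5912, 0.154, 0.0358]
eef_rot: [[0.982, 0.191, -0.0], [0.191, -0.982, -0.0], [-0.0, 0.0, -1.0]]
force: [0.1, -1.0, -0.4]
width: 0.0001
```

Request:
jog_arm(grip=[-1,-1,-1,-1], translation=[[0,0,-0.02],[0,0,-0.015],[0,0,0],[0,0,0]], yaw=[0,0,0,0])

```text
clock: 18.55
ee_pos: [0.5913, 0.154, 0.0332]
eef_rot: [[0.982, 0.191, -0.0], [0.191, -0.982, -0.0], [-0.0, 0.0, -1.0]]
force: [-0.2, -0.3, -0.2]
width: 0.0
```

Request:
jog_arm(grip=[-1,-1,-1], translation=[[0,0,-0.015],[0,0,0],[0,0,0]], yaw=[0,0,0])

```text
clock: 18.85
ee_pos: [0.5913, 0.154, 0.033]
eef_rot: [[0.982, 0.191, 0.0], [0.191, -0.982, 0.0], [0.0, -0.0, -1.0]]
force: [-2.8, -0.3, 9.5]
width: -0.0002
```

Request:
jog_arm(grip=[-1,-1,-1], translation=[[0,0,-0.015],[0,0,0],[0,0,0]], yaw=[0,0,0])

```text
clock: 19.15
ee_pos: [0.5914, 0.154, 0.0328]
eef_rot: [[0.982, 0.191, 0.001], [0.191, -0.982, 0.0], [0.001, -0.0, -1.0]]
force: [-4.5, -0.6, 20.4]
width: 0.0004
```

```bash
python3 lk2.py m10 wrist side
```

```text
19.25 [0.59136589 0.15399261 0.03276731] [9.81598514e-01 1.90954300e-01 9.01699618e-04] [-3.50716475 -1.4380137  19.73473362] 6.436189419605148e-05
```

View pics/m10s.png

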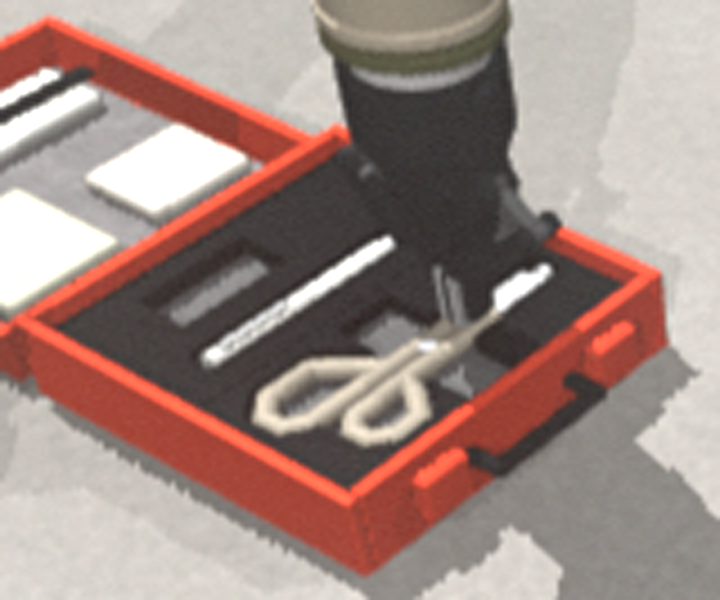

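View pics/m10w.png

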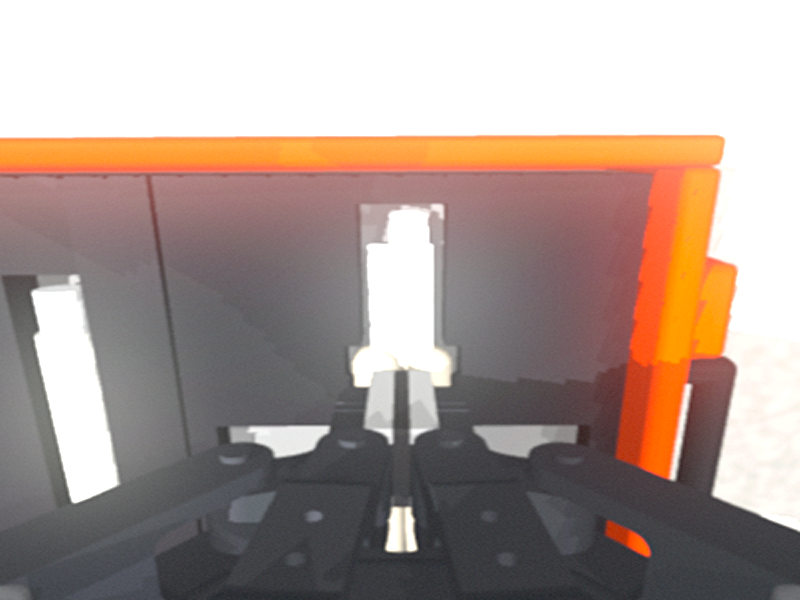

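Request:
jog_arm(grip=[-1,-1,-1,-1,-1,-1,-1,-1], translation=[[0,0,-0.015],[0,0,0],[0,0,0.2],[0,0,0.4],[-0.3,-0.06,0.4],[-0.4,-0.08,0.3],[-0.5,-0.1,0],[0,0,0]], yaw=[0,0,0,0,0,0,0,0])

```text
clock: 20.05
ee_pos: [0.4964, 0.1345, 0.1282]
eef_rot: [[0.981, 0.191, -0.003], [0.191, -0.981, -0.001], [-0.003, 0.001, -1.0]]
force: [0.2, -1.1, -0.2]
width: -0.0003
```

```bash
python3 lk2.py m11 wrist side top
```

```text
20.2 [0.50208156 0.13630248 0.12776575] [0.98155138 0.19119407 0.00131279] [ 0.79228705 -0.19917027  0.54644868] 0.0002553688247725582
```

View pics/m11s.png

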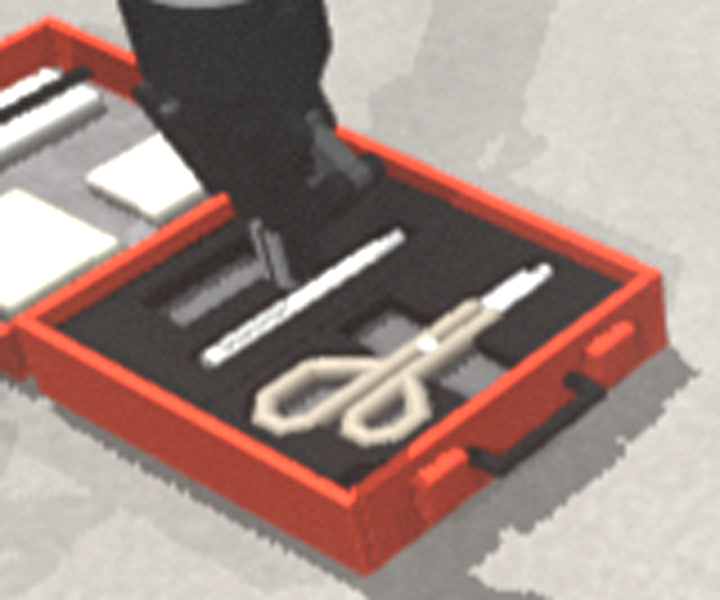

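View pics/m11w.png

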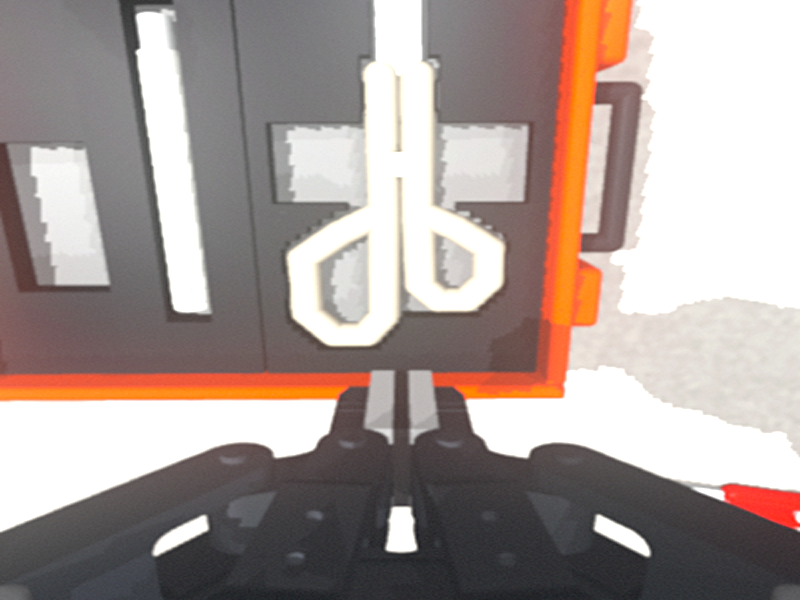

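```bash
python3 - <<'E'
import pickle,cv2
from fitp import *
th=np.radians(11);R=np.array([[np.cos(th),-np.sin(th)],[np.sin(th),np.cos(th)]]);t=np.array([.5635,.1485])
D={k:pickle.load(open(k+".pkl","rb")) for k in("m5","m11")}
for z in (.033,.036,.04):
  i=D["m11"]["side"]
  P=np.array([[0,0,13],[-54,-6,12],[38,0,12],[85,0,8]])/1000
  W=np.c_[P[:,:2]@R.T+t,P[:,2]+z];uv=proj(i,W)
  print(z,[((u+.5-140)*4.5,(v+.5-85)*4) for u,v in uv.round(1)])
ims=[]
for k in D:
  c=D[k]["side"]["pixels"][140:200,190:270];ims.append(cv2.resize(c,None,fx=9,fy=9,interpolation=cv2.INTER_CUBIC)[:, :])
a=np.vstack([cv2.resize(x,(720,300*540//540)) for x in ims]) if 0 else np.vstack([cv2.resize(x,(400,300)) for x in ims])
a=np.hstack([cv2.resize(x,(400,300),interpolation=cv2.INTER_CUBIC) for x in ims])
cv2.imwrite("pics/cmp.png",cv2.convertScaleAbs(a,alpha=1.5))
i=D["m11"]["wrist"];f=lambda P:np.array([(120+(x+.5)/2-.5,(y+.5)/1.5-.5) for x,y in P])
for z in (.045,):
  q=unproj(i,f([(401,165),(400,65),(400,240),(345,347),(287,270),(505,262)]),z)[:,:2];print(((q-t)@R*1000).round(1).tolist())
q=unproj(i,f([(527,201),(275,203)]),.033)[:,:2];print(((q-t)@R*1000).round(1).tolist())
E
```

```text
0.033 [(np.float64(428.85), np.float64(346.79999999999995)), (np.float64(358.2), np.float64(408.79999999999995)), (np.float64(482.4), np.float64(310.79999999999995)), (np.float64(546.75), np.float64(272.0))]
0.036 [(np.float64(427.95), np.float64(342.79999999999995)), (np.float64(357.3), np.float64(404.79999999999995)), (np.float64(481.95), np.float64(306.79999999999995)), (np.float64(546.3), np.float64(268.0))]
0.04 [(np.float64(426.6), np.float64(337.6)), (np.float64(355.95), np.float64(399.6)), (np.float64(481.05), np.float64(301.6)), (np.float64(545.4), np.float64(262.4))]
[[-0.3, -0.2], [41.3, 0.1], [-34.7, 0.2], [-89.2, 21.1], [-49.3, 41.2], [-45.3, -37.8]]
[[-17.5, -46.4], [-18.5, 46.0]]
```

View pics/cmp.png

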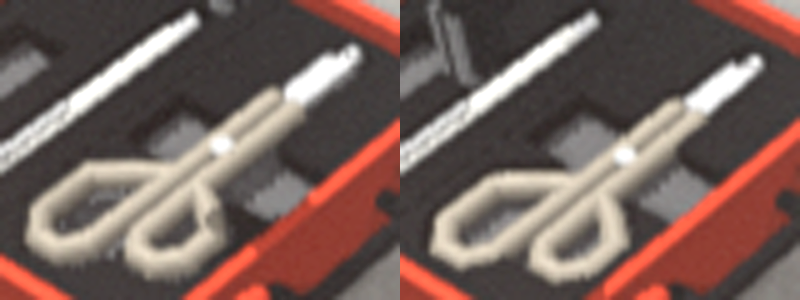

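Request:
jog_arm(grip=[-1,-1,-1,-1,-1,-1,-1,-1], translation=[[0.1,0.023,-0.3],[0,0,-0.4],[0,0,-0.3],[0,0,-0.15],[0,0,-0.04],[0,0,0],[0,0,0],[0,0,0]], yaw=[0,0,0,0,0,0,0,0])

```text
clock: 21.0
ee_pos: [0.5094, 0.1378, 0.039]
eef_rot: [[0.982, 0.191, 0.001], [0.191, -0.982, 0.001], [0.002, -0.0, -1.0]]
force: [-0.3, 0.4, 0.0]
width: -0.0004
```

Request:
jog_arm(grip=[-1,-1,-1,-1], translation=[[0,0,-0.02],[0,0,-0.015],[0,0,0],[0,0,0]], yaw=[0,0,0,0])

```text
clock: 21.4
ee_pos: [0.5087, 0.1377, 0.0356]
eef_rot: [[0.982, 0.191, -0.0], [0.191, -0.982, 0.0], [-0.0, -0.0, -1.0]]
force: [0.5, -0.4, 0.2]
width: 0.0002
```

Request:
jog_arm(grip=[-1,-1,-1,-1], translation=[[0,0,-0.02],[0,0,-0.01],[0,0,0],[0,0,0]], yaw=[0,0,0,0])

```text
clock: 21.8
ee_pos: [0.5087, 0.1377, 0.0332]
eef_rot: [[0.982, 0.191, -0.0], [0.191, -0.982, -0.0], [-0.0, 0.0, -1.0]]
force: [-0.4, 0.6, 0.3]
width: -0.0004
```

Request:
jog_arm(grip=[-1,-1,-1], translation=[[0,0,-0.015],[0,0,0],[0,0,0]], yaw=[0,0,0])

```text
clock: 22.1
ee_pos: [0.5088, 0.1377, 0.0329]
eef_rot: [[0.982, 0.191, 0.0], [0.191, -0.982, 0.0], [0.0, -0.0, -1.0]]
force: [-2.1, -0.3, 10.9]
width: 0.0
```

Request:
jog_arm(grip=[-1,-1,-1,-1,-1,-1,-1,-1], translation=[[0,0,0.2],[0,0,0.4],[0,0,0.5],[0,0,0.5],[0,0,0.3],[0,0,0],[0,0,0],[0,0,0]], yaw=[0,0,0,0,0,0,0,0])

```text
clock: 22.9
ee_pos: [0.5081, 0.1375, 0.1737]
eef_rot: [[0.982, 0.191, -0.002], [0.191, -0.982, -0.001], [-0.002, 0.0, -1.0]]
force: [-0.2, 0.6, -0.6]
width: 0.0001
```

```bash
python3 lk2.py m12 wrist side; python3 -c "
import pickle,cv2
cv2.imwrite('pics/m12f.png',pickle.load(open('m12.pkl','rb'))['side']['pixels'])"
```

```text
23.0 [0.50812323 0.13751399 0.17351464] [ 0.98155244  0.19118102 -0.00214864] [ 0.90908275 -0.3805206   0.07820875] -0.0002567328330118024
```

View pics/m12w.png

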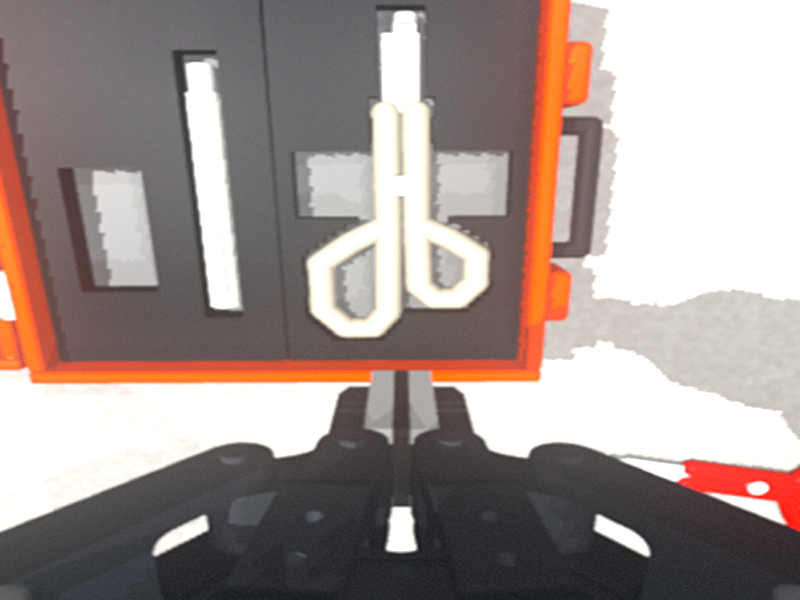

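View pics/m12f.png

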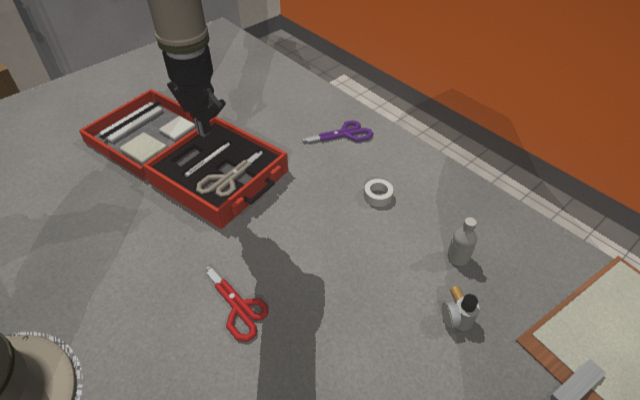

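The shears sit in their pocket at wrist-view (400,190). The side view shows the penlight, tape roll (379,192), bottle (463,245) and regulator (463,310) where they started.

```bash
python3 -c "
from plant import job
print(job.hand_in())"
```

```text
the job is handed in; nothing more can be done
None
```

The shears are back in their pocket in the orange case, blades and loops the right way round, and the job is handed in at 23 s of the 51 s allowed. Hand-in gave no verdict, so what follows is from my own checks.

**What I did:** I gripped the light grey shears at the neck and laid them slowly in the mouth of the pocket, about 7 mm proud of the floor. I then let go, pressed the handles and then the neck home with shut fingers, and backed off to about 13 cm above them.

**Checks that passed:**
- **Level and home:** I pressed the handles again lightly. The fingers met the shears at tool height 32.9 mm there (10.9 N), against 33.0 mm at the neck (9.5 N).
- **Position:** by camera the pivot is within about 0.5 mm of the pocket point sideways. In the side view its height fits an underside at about 34 mm over the table; the pocket floor is at 33 mm.
- **Other things:** in the last pictures the penlight, tape roll, bottle and regulator look unmoved.

**Things that disagreed or stood out:**
- **Fingertips:** in the pictures they stood about 12–15 mm behind the reported TCP, not 25 mm ahead of it. I set grip and press heights from the pictures and the contact force instead.
- **Finger opening:** it read about 22 mm on the 24 mm neck.
- **First press:** the first press on the handles peaked at about 50 N at the wrist. It was made with the fingertips only, under the 120 N wrist limit. The 40 N limit is for the arm and gripper body, and I saw no sign of either touching anything.

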